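# Park the castor wheels in the wheel trough

## Task

First loosen the small clamp knob on the wheel trough's follower carriage (anticlockwise), then draw the follower back out of the way, open the gate and roll every castor wheel that stands on the bench into the trough on its tread, without carrying or dragging it or letting it fall over. Shut the gate fully, slide the follower up until the wheels stand snug between it and the gate, and only then tighten the clamp knob again, fully clockwise; never turn the drag ring round the knob. Leave the gear, the piston and the oil bottle where they are.

Things in the scene. Friction and masses are not known exactly. Their poses are not given: they have to be found in the camera images.
- trough: low grey steel trough fixed to the bench. Origin on the bench top, mid-width, at the inner face of the shut gate; x runs down the trough to its closed end (354 mm), y across it, away from the robot. No floor: wheels roll on the bench. A wheel against the shut gate has its hub at x = 30 mm; touching wheels are 80 mm apart.
- mouth (a point): middle of the trough's flared mouth, on the bench at trough x = -46 mm, where it is 66 mm wide; it narrows to 40 mm at x = -12 mm. From x = 14 mm on, two kerbs 12 mm high run 40 mm apart; their flanges end at y = -42 and +42 mm. A strap over the gate bar is 18 mm high (y = -27 to -35 mm). Axes as trough.
- gate (a joint): travel of the gate, a steel bar (10 mm thick, 14 mm high) sliding across the trough's mouth: 0 = shut; 0.044 m = fully open, drawn out along trough -y (towards the robot), its nose clear of the mouth. Friction about 2 N; stays where it is left. Starts shut or nearly.
- gate_knob (a point): on the axis of the gate's upright black knob, 40 mm above the bench; knob 20 mm in diameter, from 23 to 60 mm above the bench. Moves with the gate; when shut it lies at x = -5, y = -44 mm of the trough.
- follower (a joint): travel of the follower, the carriage that slides along the trough behind the wheels: 0 = right back at the closed end, growing towards the gate, at most 0.13 m. Friction about 3 N; stays where it is left. Its face stands at trough x = 252 mm - travel. Starts anywhere from 0.04 to 0.12.
- follower_knob (a point): on the axis of the follower's upright black knob, by which it is slid; 70 mm above the bench and 17 mm behind its face; knob 20 mm in diameter, from 49 to 90 mm above the bench. The steel carriage under it is 40 mm high, 90 mm long and 72 mm wide; its dark face plate is 54 mm high.
- clamp_knob (a point): middle of the small clamp knob on the follower, on its axis (upright), 66 mm above the bench and 68 mm behind the follower's face: knurled, aluminium, round, 20 mm in diameter, from 55 to 76 mm above the bench. The dark drag ring lies round its foot, 39 mm across, top 50 mm above the bench.
- clamp (a joint): turn of the clamp knob in rad: 0 = loose, 1.4 = fully tight (stop), growing clockwise seen from above. Friction 0.03 N m. Starts tight (1.25 to 1.4). Loosen it before the follower is moved.
- drag_ring (a joint): turn of the drag ring (the follower's preset drag) in rad, clockwise seen from above, 0 at the start. Friction 0.04 N m. It is set already and must not be turned.
- follower_face (a point): middle of the follower's face, 40 mm above the bench, where it meets the rim of the last wheel (whose hub is then 40 mm away).
- gear: steel spur gear lying flat in front of the trough, 68 mm across, 18 mm high; origin under its centre. Leave alone.
- piston: bare piston standing on its skirt beyond the trough, 66 mm across, 54 mm high; origin under its centre. Leave alone.
- red_bottle: red oil squeeze bottle with a long blue spout, 68 mm across, 270 mm high, behind the vise; origin under its centre. Leave alone.
- wheel1_hub (a point): hub centre of castor wheel 1 (absent in some runs), standing on its tread, 40 mm up. y axis = axle, level; x = rolling heading (may swing a little about y: take the heading from y). Wheel 80 mm across, tread 34 mm wide, 0.45 kg; a 24 mm thick, 46 mm long hub sleeve sticks out 6 mm each side and carries the wheel on a free bearing; two dark half-round guards hang from it, flush inside its ends.
- wheel1_tyre (a joint): angle in rad, not wrapped, by which the tyred part of wheel 1 has turned on its hub sleeve; 0 at the start; rolling by 40 mm turns it 1 rad, the sign by the direction.
- wheel2_hub (a point): hub centre of castor wheel 2 (absent in some runs), standing on its tread, 40 mm up. y axis = axle, level; x = rolling heading (may swing a little about y: take the heading from y). All wheels are alike. Hold the sleeve ends (46 mm apart) in two fingers and move along: the wheel rolls under them.
- wheel2_tyre (a joint): angle in rad, not wrapped, by which the tyred part of wheel 2 has turned on its hub sleeve; 0 at the start; rolling by 40 mm turns it 1 rad, the sign by the direction.
- wheel3_hub (a point): hub centre of castor wheel 3 (absent in some runs), standing on its tread, 40 mm up. y axis = axle, level; x = rolling heading (may swing a little about y: take the heading from y). Wheels turn on the spot about the vertical when held. Shoved sideways high up they tip over; let go, they stand, or roll on a few cm; a wooden batten keeps them from rolling off the left edge.
- wheel3_tyre (a joint): angle in rad, not wrapped, by which the tyred part of wheel 3 has turned on its hub sleeve; 0 at the start; rolling by 40 mm turns it 1 rad, the sign by the direction.

How it is judged:
On the way, in this order (a step that is already met when the one before it is completed fails the run):
1. the clamp knob is loosened (turned back to under 0.4 rad), the follower still in its starting place (value of joint clamp below 0.4 rad and distance of follower_face from where it was at the start of the episode below 0.008 m), for 0.2 s.
2. every wheel stands in the trough, past the gate (x of wheel1_hub in the frame of trough between 0.02 and 0.235 m and y of wheel1_hub in the frame of trough between -0.012 and 0.012 m and height (world z) of each of wheel1_hub, wheel2_hub, wheel3_hub below 0.046 m and x of wheel2_hub in the frame of trough between 0.02 and 0.235 m and y of wheel2_hub in the frame of trough between -0.012 and 0.012 m and x of wheel3_hub in the frame of trough between 0.02 and 0.235 m and y of wheel3_hub in the frame of trough between -0.012 and 0.012 m), for 0.2 s.
3. the gate is shut and the wheels stand snug between it and the follower, the clamp knob still loose (all of step 2 and value of joint gate below 0.004 m and x of any of wheel1_hub, wheel2_hub, wheel3_hub in the frame of trough below 0.042 m and horizontal distance between any of wheel1_hub, wheel2_hub, wheel3_hub and follower_face below 0.05 m and (distance between wheel1_hub and wheel2_hub below 0.09 m or distance between wheel1_hub and wheel3_hub below 0.09 m) and (distance between wheel2_hub and wheel1_hub below 0.09 m or distance between wheel2_hub and wheel3_hub below 0.09 m) and (distance between wheel3_hub and wheel1_hub below 0.09 m or distance between wheel3_hub and wheel2_hub below 0.09 m) and value of joint clamp below 0.6 rad), for 0.2 s.
At the end, for the whole second after the job is handed in: Gate shut (4 mm); wheels upright in the trough, one row with no gap over about 10 mm (first hub under 42 mm from the gate line, neighbours under 90 mm, last under 50 mm from the follower face); each tyre has turned over 2 rad on its hub; clamp over 1.2 rad, drag ring within 0.2 rad (all of step 2 and value of joint gate below 0.004 m and x of any of wheel1_hub, wheel2_hub, wheel3_hub in the frame of trough below 0.042 m and horizontal distance between any of wheel1_hub, wheel2_hub, wheel3_hub and follower_face below 0.05 m and (distance between wheel1_hub and wheel2_hub below 0.09 m or distance between wheel1_hub and wheel3_hub below 0.09 m) and (distance between wheel2_hub and wheel1_hub below 0.09 m or distance between wheel2_hub and wheel3_hub below 0.09 m) and (distance between wheel3_hub and wheel1_hub below 0.09 m or distance between wheel3_hub and wheel2_hub below 0.09 m) and value of joint clamp above 1.2 rad and value of joint drag_ring between -0.2 and 0.2 rad and (value of joint wheel1_tyre above 2 rad or value of joint wheel1_tyre below -2 rad) and angle between wheel1_hub's own y axis and vertical between 1.4 and 1.74 rad and (value of joint wheel2_tyre above 2 rad or value of joint wheel2_tyre below -2 rad) and angle between wheel2_hub's own y axis and vertical between 1.4 and 1.74 rad and (value of joint wheel3_tyre above 2 rad or value of joint wheel3_tyre below -2 rad) and angle between wheel3_hub's own y axis and vertical between 1.4 and 1.74 rad); the robot touches nothing.
It fails at once if a wheel falls over (its axle more than about 35 degrees from level) (angle between any of wheel1_hub, wheel2_hub, wheel3_hub's own y axis and vertical below 0.95 rad or angle between any of wheel1_hub, wheel2_hub, wheel3_hub's own y axis and vertical above 2.19 rad).
It fails at once if a wheel is lifted more than 12 mm off the bench (height (world z) of any of wheel1_hub, wheel2_hub, wheel3_hub above 0.052 m).
It fails at once if the drag ring is turned more than 0.2 rad from its setting (value of joint drag_ring above 0.2 rad or value of joint drag_ring below -0.2 rad).
It fails at once if the gear, the piston or the red oil bottle is pushed more than 30 mm from its place (distance of any of gear, piston, red_bottle from where it was at the start of the episode above 0.03 m).
Of wheel1, wheel2, wheel3 only 2 to 3 are there at a start; the rules pass over those that are not, and their reading is None.
At some moment in a run one of wheel1, wheel2, wheel3 may be knocked a few centimetres aside while the robot is not near it.
Once in a run the grip may slacken for a moment while it holds something.
It also fails if it takes over 208 s, if anything falls off the work surface, if the arm or the gripper's body presses on something with over 40 N, if the wrist force passes 120 N, or if a joint passes its speed limit or range.

## Robot

A 6-joint arm with a two-finger parallel gripper is mounted at the origin on a cart in front of the work surface, level with it; the furniture and walls round the work are solid. World frame = base frame: x ahead of the robot, y to its left, z up, the work surface at z = 0. Lengths are in m, angles in rad, forces in N, time in s.
With the tool pointing down it reaches from about 0.35 to 0.775 m from the base axis. Payload 5.5 kg.
Tool frame: the origin (TCP) lies at the very end of the fingers, on their centre line; the grasp point (between the pads) lies 19 mm behind it; z points along the fingers, y is the direction in which the jaws open and shut (so a half turn about z gives the same grasp; the last joint's range is limited). The gripper opens to 85 mm and grips with 20 to 120 N. Pads are 22 mm wide; open, the fingers measure 114 mm over their backs; the gripper's body (76 mm by 85 mm) begins 54 mm behind the grasp point. The pads swing forward as they close: fully open they stand 13 mm farther back than shut.
Start: joints at [1.154, 0.313, 0.046, 1.304, 0, 1.431], TCP at [0.157, 0.553, 0.231] pointing down, gripper open.
Joint ranges: [-2.76, 2.76], [-0.86, 1.69], [-1.03, 1.26], [-2.2, 2.34], [-1.47, 1.5], [-3.14, 3.14]. Speed limits (rad/s): [2.57, 2.57, 3.14, 3.14, 3.14, 3.14].

## Interface

Orientations are given as a unit quaternion [w, x, y, z].
In Python, from workcell import get_state, imaging, env, spotter gives the robot as it stands.
- The arm moves only by the tool play_rows, never from a script. Its argument "moves" is a list of rows, each an object with "claw": the finger opening in cm, from 0 to 8.54; "delta_pos": the shift along the tool's x, y, z in cm, a list of three; "twist": the turn about the tool's z in degrees. A call has 1 to 12 rows; each row is the pose to reach, as a shift and turn from the pose commanded when the call began, along the tool's axes at that moment; what a row does not reach only later rows make up. A row lasts 1/8 s, in which the tool goes at most 62.5 mm and 10.7 degrees, less where a joint would pass 70% of its speed; a pose out of reach is approached as far as the arm can. A call with a gripper value outside its range is refused whole. The fingers move at their own pace and stop on an object; "force" is the grip in N (left out, the last holds). Time passes only in rows, so rows that repeat a pose let the fingers close. It gives the time, the measured TCP pose, the force and the opening at its end, in the units of the state.
- get_state(): the state, without advancing time (a new reading comes with each control period).
- imaging.read_camera(name): name is "side" or "top" or "wrist"; returns the picture (384x512x3 uint8, red, green, blue); there is no depth.
- imaging.camera_info(name): a dict with "fx", "fy", "cx", "cy" (pixels), "k1" (the pictures are not rectified: a ray, as slopes to the right and down, at radius r is drawn at 1 + k1 r^2 times it, then the intrinsics apply), "world_to_cam" (4x4, takes a point from world to camera coordinates). Camera axes: x right, y down, z forward; pixel columns grow to the right and rows downward; lengths in m; the calibration is good to about 2 mm. A picture is of the moment at which its call begins: read the wrist's pose just before it. camera_info takes no time and is no camera call; for the wrist camera it gives the pose at the moment of the call.
- env.hand_in(): hands the job in, once; it reports no verdict.
Trained networks look in the newest picture that a camera, given by its name, has taken for a name from the list of things; names that differ only in an ending like _2 or _b are one class to them, and where a whole thing is asked for, a point or a joint stands for the part that bears it (a point fixed in the world has none). Each returns a list of dicts, best first, with "conf" (0 to 1); they miss things now and then, are a little off and sometimes report something else, mostly with a low value. They report only what shows in the picture. A call takes as long as a camera call.
- spotter.spot_in(camera, query): "extent" ([left, top, right, bottom] in pixels, round what is visible of it).
The state is a dict: "clock": time; "joint_pos": joint angles; "qvel": joint speeds; "tau": joint torques, N m; "tcp_pos": TCP position; "orientation": TCP orientation; "wrist_force": force on the tool from outside, world axes, zero at the start; "ft_torque": the same for the moment, N m; "finger_gap": finger opening in m.
Only numpy, scipy, OpenCV 4.12 (cv2) and the standard library are available. Lean on these libraries where they do the work, as an engineer would, in place of code of your own. Each camera call takes 0.05 s, during which the arm holds its last target. There are 200 camera calls.

## Working session

There is one attempt and no reset: what is moved stays moved. The work goes in short steps, Python scripts to look and compute and a tool call to move; the robot and the scene stay as the last step left them, time stands still between calls to the robot, and variables do not carry over. Pictures are saved under pics/ and viewed, about 12 in all and at most 16, crops included, and the job is handed in when it is done.

Besides the shell and the picture viewer there is one more tool, called after "Request:" by a JSON object that holds its "method" and its "body", one argument or row to a line. play_rows: Moves the arm, as the interface text tells. Its arguments: {"type":"object","properties":{"moves":{"type":"array"},"force":{"type":"number"}},"required":["moves"]}

```bash
mkdir -p pics; ls; cat > h.py <<'E'
import numpy as np, cv2
from workcell import get_state, imaging, env, spotter
def save(cam,fn):
    im=imaging.read_camera(cam); cv2.imwrite('pics/'+fn,im[:,:,::-1]); return im
def ray(ci,u,v):
    x=(u-ci['cx'])/ci['fx'];y=(v-ci['cy'])/ci['fy'];rd=np.hypot(x,y);r=rd
    for _ in range(20): r=rd/(1+ci['k1']*r*r)
    s=1/(1+ci['k1']*r*r); T=np.array(ci['world_to_cam']);R=T[:3,:3]
    return -R.T@T[:3,3], R.T@np.array([x*s,y*s,1])
def at_z(ci,u,v,z):
    o,d=ray(ci,u,v); return o+d*(z-o[2])/d[2]
def proj(ci,p):
    T=np.array(ci['world_to_cam']);c=T[:3,:3]@np.array(p)+T[:3,3]
    x,y=c[0]/c[2],c[1]/c[2];k=1+ci['k1']*(x*x+y*y)
    return np.array([ci['cx']+ci['fx']*x*k,ci['cy']+ci['fy']*y*k])
E
python3 - <<'E'
from h import *
np.set_printoptions(precision=4,suppress=True)
print(get_state())
for c in('top','side'):
    im=save(c,c+'0.png'); ci=imaging.camera_info(c);T=np.array(ci['world_to_cam']);print(c,ci['fx'],ci['k1'],-T[:3,:3].T@T[:3,3],T[:3,:3])
    for q in ['wheel1_hub','trough','gate_knob','follower_knob','clamp_knob','gear','piston','red_bottle']:
        print(q,[(np.round(d['extent']).tolist(),round(d['conf'],2)) for d in spotter.spot_in(c,q)][:4])
E
```

```text
pics
{'clock': 0.0, 'joint_pos': array([1.1544, 0.314 , 0.045 , 1.3036, 0.    , 1.4312]), 'qvel': array([ 0.0011, -0.0004, -0.0006,  0.0007, -0.0007,  0.0006]), 'tau': array([ -0.0009, -48.0624,  29.8537,   0.0194,  -0.0002,  -0.    ]), 'tcp_pos': array([0.1569, 0.5526, 0.2304]), 'orientation': array([-0.0003,  0.1379,  0.9904, -0.0009]), 'wrist_force': array([-0.0324,  0.2549, -0.0049]), 'ft_torque': array([ 0.0866,  0.0207, -0.0901]), 'finger_gap': 0.0851360980060665}
top 470.55441162091114 -0.09954046359527503 [ 0.4288 -0.1628  1.5355] [[ 0.0055 -0.9999 -0.0113]
 [-0.9965 -0.0045 -0.083 ]
 [ 0.0829  0.0117 -0.9965]]
wheel1_hub [([198.0, 210.0, 228.0, 228.0], 0.82)]
trough [([235.0, 197.0, 359.0, 231.0], 0.76)]
gate_knob [([244.0, 206.0, 249.0, 230.0], 0.45), ([202.0, 210.0, 228.0, 225.0], 0.32), ([139.0, 201.0, 165.0, 218.0], 0.19)]
follower_knob [([313.0, 202.0, 339.0, 222.0], 0.92), ([331.0, 205.0, 342.0, 213.0], 0.65), ([244.0, 205.0, 249.0, 229.0], 0.26)]
clamp_knob [([334.0, 207.0, 338.0, 212.0], 0.46)]
gear [([297.0, 227.0, 313.0, 248.0], 0.77)]
piston [([338.0, 162.0, 356.0, 182.0], 0.64)]
red_bottle [([194.0, 126.0, 218.0, 148.0], 0.59)]
side 355.0813013511521 -0.023451672889291692 [ 0.3909 -0.9085  0.5937] [[ 0.975  -0.221   0.0214]
 [-0.1081 -0.5564 -0.8239]
 [ 0.194   0.801  -0.5663]]
wheel1_hub [([204.0, 165.0, 223.0, 193.0], 0.57), ([225.0, 239.0, 268.0, 302.0], 0.3)]
trough [([206.0, 196.0, 274.0, 327.0], 0.58)]
gate_knob []
follower_knob [([226.0, 238.0, 266.0, 300.0], 0.8)]
clamp_knob []
gear [([181.0, 251.0, 211.0, 276.0], 0.66)]
piston [([292.0, 273.0, 329.0, 311.0], 0.76)]
red_bottle [([283.0, 105.0, 309.0, 183.0], 0.88)]
```

```bash
python3 - <<'E'
import cv2
a=cv2.imread('pics/top0.png')[110:300,90:370];cv2.imwrite('pics/top0c.png',cv2.resize(a,None,fx=2.85,fy=2.85,interpolation=2))
a=cv2.imread('pics/side0.png');cv2.imwrite('pics/side0c.png',cv2.resize(a[60:360,100:400],None,fx=2,fy=2,interpolation=2))
E
```

```text
(no output)
```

View pics/top0c.png

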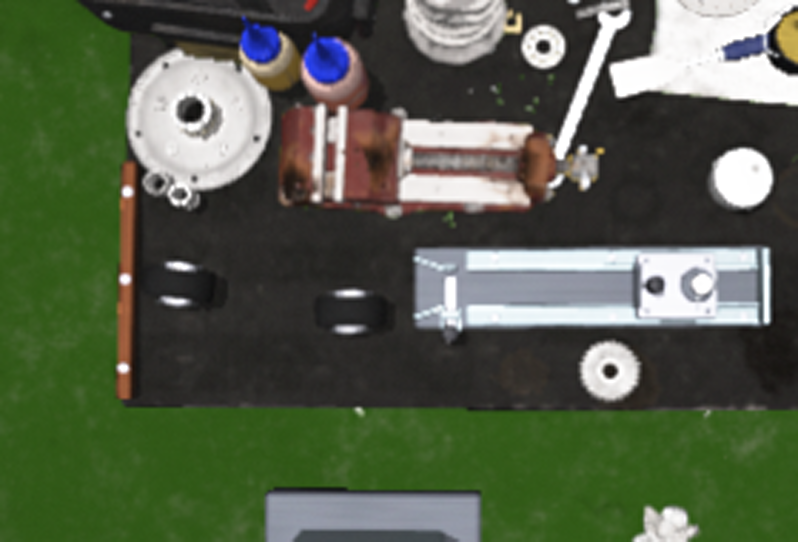

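View pics/side0c.png

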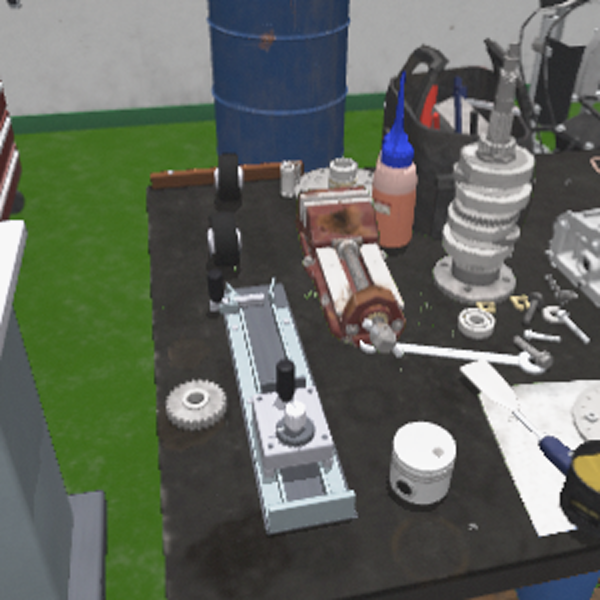

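```bash
python3 - <<'E'
from h import *
np.set_printoptions(precision=4,suppress=True)
ci=imaging.camera_info('top')
f=lambda x,y:(90+x/2.85,110+y/2.85)
for n,(x,y),z in [('mouthFarL',(415,249),.012),('mouthnearL',(415,327),.012),('endfar',(770,248),.02),('endnear',(768,325),.02),('gateknob',(452,336),.05),('follknob',(655,284),.09),('clamp',(699,284),.07),('A',(182,283),.04),('B',(350,311),.04),('gear',(610,371),.018),('piston',(742,179),.054),('batten',(128,280),.01)]:
    print(n,at_z(ci,*f(x,y),z))
w=imaging.camera_info('wrist');T=np.array(w['world_to_cam']);print(w['fx'],w['k1'],-T[:3,:3].T@T[:3,3]);print(T[:3,:3])
E
```

```text
mouthFarL [ 0.5247 -0.0978  0.012 ]
mouthnearL [ 0.4361 -0.0985  0.012 ]
endfar [ 0.5271 -0.5011  0.02  ]
endnear [ 0.4399 -0.4978  0.02  ]
gateknob [ 0.4262 -0.1411  0.05  ]
follknob [ 0.4832 -0.3602  0.09  ]
clamp [ 0.4841 -0.4113  0.07  ]
A [0.4834 0.1625 0.04  ]
B [ 0.4533 -0.027   0.04  ]
gear [ 0.3876 -0.3188  0.018 ]
piston [ 0.6018 -0.4632  0.054 ]
batten [0.4874 0.2318 0.01  ]
310.05335244845634 -0.004254315526644639 [0.088  0.5723 0.3734]
[[ 0.2735  0.9619 -0.0005]
 [ 0.9226 -0.2622  0.2831]
 [ 0.2722 -0.0779 -0.9591]]
```

```bash
cat >> h.py <<'E'
from scipy.spatial.transform import Rotation as Ro
def rot():
    q=get_state()['orientation']; return Ro.from_quat([q[1],q[2],q[3],q[0]]).as_matrix()
def goto(*pts,yaw=None):
    """print tool-frame deltas (cm) for world targets, and twist to bring tool x to yaw (deg)"""
    R=rot();p=np.array(get_state()['tcp_pos'])
    y0=np.degrees(np.arctan2(R[1,0],R[0,0]))
    print('tcp',np.round(p,4),'yaw',round(y0,1),'t',get_state()['clock'],'q6',get_state()['joint_pos'][5])
    for t in pts: print(t,'->',np.round(R.T@(np.array(t)-p)*100,2))
    if yaw is not None: print('twist',round((y0-yaw+180)%360-180,1))
E
python3 -c "
from h import *
goto((.46,.2,.23),(.47,-.1,.23),(.484,-.411,.2),yaw=53)"
```

```text
tcp [0.1572 0.5531 0.2313] yaw 164.1 t 0.9 q6 1.4312281958868727
(0.46, 0.2, 0.23) -> [-38.78 -25.69   0.13]
(0.47, -0.1, 0.23) -> [-47.94 -54.28   0.13]
(0.484, -0.411, 0.2) -> [-57.79 -83.81   3.13]
twist 111.1
```

Request:
{"method": "play_rows", "body": {
  "moves": [
    {"claw": 6,"delta_pos": [-38.8,-25.7,0],"twist": 40},
    {"claw": 6,"delta_pos": [-38.8,-25.7,0],"twist": 40},
    {"claw": 6,"delta_pos": [-38.8,-25.7,0],"twist": 40},
    {"claw": 6,"delta_pos": [-38.8,-25.7,0],"twist": 40},
    {"claw": 6,"delta_pos": [-38.8,-25.7,0],"twist": 70},
    {"claw": 6,"delta_pos": [-38.8,-25.7,0],"twist": 70},
    {"claw": 6,"delta_pos": [-38.8,-25.7,0],"twist": 70},
    {"claw": 6,"delta_pos": [-38.8,-25.7,0],"twist": 111},
    {"claw": 6,"delta_pos": [-47.9,-54.3,0],"twist": 111},
    {"claw": 6,"delta_pos": [-47.9,-54.3,0],"twist": 111},
    {"claw": 6,"delta_pos": [-47.9,-54.3,0],"twist": 111},
    {"claw": 6,"delta_pos": [-47.9,-54.3,0],"twist": 111}
  ]
}}

```text
clock: 2.4
tcp_pos: [0.4679, -0.0519, 0.2316]
orientation: [0.0, 0.895, 0.447, 0.0]
wrist_force: [1.3, 0.4, 1.0]
finger_gap: 0.0603
```

```bash
python3 -c "
from h import *
goto((.47,-.1,.23),(.484,-.411,.2),yaw=53);print(get_state()['joint_pos'])"
```

```text
tcp [ 0.4679 -0.0519  0.2316] yaw 53.1 t 2.4 q6 1.933714815932819
(0.47, -0.1, 0.23) -> [-3.72  3.06  0.16]
(0.484, -0.411, 0.2) -> [-27.74  22.85   3.16]
twist 0.1
[-2.81427801e-01  1.10727530e-01 -2.09817722e-01  1.24922455e+00
  1.80604046e-04  1.93371482e+00]
```

Request:
{"method": "play_rows", "body": {
  "moves": [
    {"claw": 4,"delta_pos": [-27.7,22.9,2],"twist": 0},
    {"claw": 4,"delta_pos": [-27.7,22.9,2],"twist": 0},
    {"claw": 4,"delta_pos": [-27.7,22.9,2],"twist": 0},
    {"claw": 4,"delta_pos": [-27.7,22.9,2],"twist": 0},
    {"claw": 4,"delta_pos": [-27.7,22.9,2],"twist": 0},
    {"claw": 4,"delta_pos": [-27.7,22.9,2],"twist": 0},
    {"claw": 4,"delta_pos": [-27.7,22.9,2],"twist": 0},
    {"claw": 4,"delta_pos": [-27.7,22.9,2],"twist": 0}
  ]
}}

```text
clock: 3.4
tcp_pos: [0.4847, -0.4086, 0.2108]
orientation: [-0.001, 0.894, 0.447, -0.0]
wrist_force: [-0.7, 0.4, 0.3]
finger_gap: 0.0401
```

```bash
python3 - <<'E'
from h import *
goto((.484,-.411,.1))
ci=imaging.camera_info('wrist');im=save('wrist','w1.png')
for q,z in [('clamp_knob',.066),('follower_knob',.07),('gear',.018)]:
    for d in spotter.spot_in('wrist',q)[:3]:
        e=d['extent'];print(q,np.round(e),d['conf'],at_z(ci,(e[0]+e[2])/2,(e[1]+e[3])/2,z))
E
```

```text
tcp [ 0.4847 -0.4086  0.2108] yaw 53.1 t 3.4 q6 1.3874582746854442
(0.484, -0.411, 0.1) -> [-0.24  0.1  11.08]
clamp_knob [250. 168. 274. 196.] 0.6 [ 0.48493784 -0.41532848  0.066     ]
follower_knob [197.  99. 301. 207.] 0.64 [ 0.49228164 -0.38469283  0.07      ]
gear [111. 120. 174. 183.] 0.72 [ 0.39407205 -0.32022941  0.018     ]
```

View pics/w1.png

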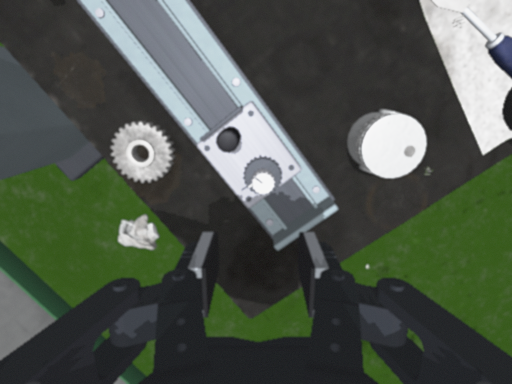

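```bash
python3 - <<'E'
from h import *
ci=imaging.camera_info('wrist')
for n,u,v,z in [('clamp top',263.5,183,.076),('ring',263,174,.05),('fkn top',231,140,.09),('endR',337,207,.02),('endL',277,249,.02),('kerbend',282,201,.012)]: print(n,at_z(ci,u,v,z))
g=cv2.imread('pics/w1.png');cv2.imwrite('pics/w1c.png',cv2.resize(g[85:265,170:350],(720,720),interpolation=2))
E
```

```text
clamp top [ 0.48776085 -0.41395015  0.076     ]
ring [ 0.4890917  -0.41205104  0.05      ]
fkn top [ 0.49022306 -0.36390381  0.09      ]
endR [ 0.52982848 -0.49986312  0.02      ]
endL [ 0.44393151 -0.50186065  0.02      ]
kerbend [ 0.48262145 -0.4589064   0.012     ]
```

View pics/w1c.png

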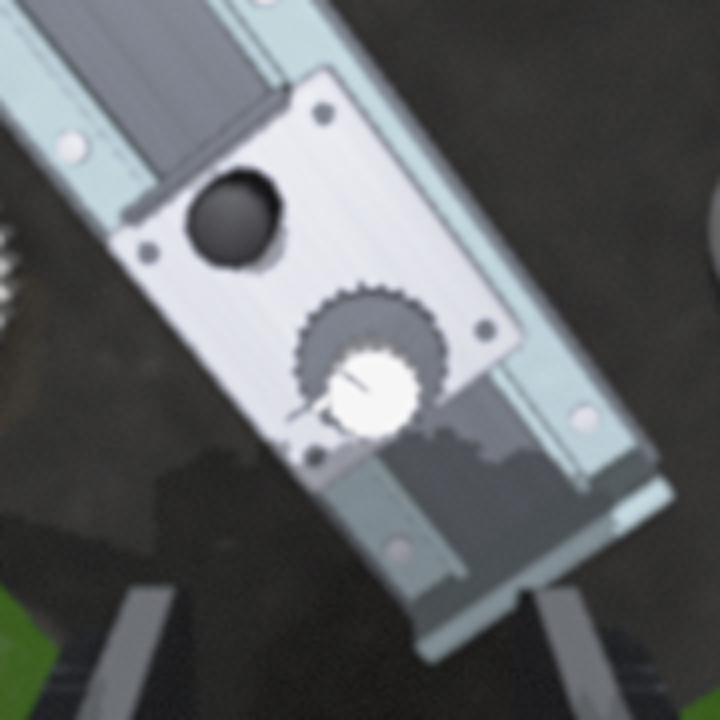

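```bash
python3 -c "
from h import *
goto((.488,-.413,.1),(.488,-.413,.055))"
```

```text
tcp [ 0.4854 -0.4077  0.2119] yaw 53.2 t 3.6 q6 1.3872471870439709
(0.488, -0.413, 0.1) -> [-0.27  0.52 11.19]
(0.488, -0.413, 0.055) -> [-0.27  0.52 15.69]
```

Request:
{"method": "play_rows", "body": {
  "force": 40,
  "moves": [
    {"claw": 4,"delta_pos": [-0.25,0.5,5],"twist": 0},
    {"claw": 4,"delta_pos": [-0.25,0.5,11],"twist": 0},
    {"claw": 4,"delta_pos": [-0.25,0.5,12.5],"twist": 0},
    {"claw": 4,"delta_pos": [-0.25,0.5,14],"twist": 0},
    {"claw": 4,"delta_pos": [-0.25,0.5,15.6],"twist": 0},
    {"claw": 4,"delta_pos": [-0.25,0.5,15.6],"twist": 0},
    {"claw": 1.5,"delta_pos": [-0.25,0.5,15.6],"twist": 0},
    {"claw": 1.5,"delta_pos": [-0.25,0.5,15.6],"twist": 0},
    {"claw": 1.5,"delta_pos": [-0.25,0.5,15.6],"twist": 0},
    {"claw": 1.5,"delta_pos": [-0.25,0.5,15.6],"twist": 0}
  ]
}}

```text
clock: 4.85
tcp_pos: [0.4871, -0.4143, 0.0564]
orientation: [0.0, 0.894, 0.447, -0.0]
wrist_force: [-5.4, 2.0, 5.7]
finger_gap: 0.0185
```

```bash
python3 -c "
from h import *
goto((.488,-.413,.055));s=get_state();print(s['wrist_force'],s['ft_torque'],s['finger_gap'])"
```

```text
tcp [ 0.4871 -0.4143  0.0564] yaw 53.1 t 4.85 q6 1.3847432772059214
(0.488, -0.413, 0.055) -> [ 0.15 -0.01  0.14]
[-5.37587414  1.99960965  5.72324449] [ 0.2494896   0.97393691 -0.05465982] 0.018492228423662195
```

Request:
{"method": "play_rows", "body": {
  "moves": [
    {"claw": 1.5,"delta_pos": [0,-0.05,0],"twist": -9},
    {"claw": 1.5,"delta_pos": [0,-0.05,0],"twist": -18},
    {"claw": 1.5,"delta_pos": [0,-0.05,0],"twist": -27},
    {"claw": 1.5,"delta_pos": [0,-0.05,0],"twist": -36},
    {"claw": 1.5,"delta_pos": [0,-0.05,0],"twist": -45},
    {"claw": 1.5,"delta_pos": [0,-0.05,0],"twist": -54},
    {"claw": 1.5,"delta_pos": [0,-0.05,0],"twist": -63},
    {"claw": 1.5,"delta_pos": [0,-0.05,0],"twist": -72},
    {"claw": 1.5,"delta_pos": [0,-0.05,0],"twist": -78},
    {"claw": 1.5,"delta_pos": [0,-0.05,0],"twist": -78}
  ]
}}

```text
clock: 6.1
tcp_pos: [0.4858, -0.4143, 0.0564]
orientation: [-0.001, 0.414, 0.91, -0.001]
wrist_force: [-8.0, 0.1, 6.6]
finger_gap: 0.0186
```

Request:
{"method": "play_rows", "body": {
  "moves": [
    {"claw": 4,"delta_pos": [0,0,0],"twist": 0},
    {"claw": 4,"delta_pos": [0,0,0],"twist": 0},
    {"claw": 4,"delta_pos": [0,0,0],"twist": 0},
    {"claw": 4,"delta_pos": [0,0,-6],"twist": 0},
    {"claw": 4,"delta_pos": [0,0,-12],"twist": 38},
    {"claw": 4,"delta_pos": [0,0,-12],"twist": 38},
    {"claw": 4,"delta_pos": [0,0,-12],"twist": 38},
    {"claw": 4,"delta_pos": [0,0,-12],"twist": 38},
    {"claw": 4,"delta_pos": [0,0,-12],"twist": 38}
  ]
}}

```text
clock: 7.22
tcp_pos: [0.4874, -0.4136, 0.1752]
orientation: [0.0, 0.687, 0.727, 0.0]
wrist_force: [0.4, -0.1, -0.5]
finger_gap: 0.0399
```

```bash
python3 - <<'E'
from h import *
ci=imaging.camera_info('wrist');im=save('wrist','w2.png')
for p in [(.488,-.413,.076),(.488,-.413,.05),(.488,-.362,.09)]: print(proj(ci,p))
u,v=proj(ci,(.488,-.39,.06)).astype(int)
cv2.imwrite('pics/w2c.png',cv2.resize(im[v-60:v+60,u-60:u+60,::-1],(600,600),interpolation=2));print(u,v)
goto((.488,-.362,.09))
E
```

```text
[258.62015154 189.69549942]
[258.57851169 181.45262714]
[262.64975713 127.46887644]
260 158
tcp [ 0.4873 -0.4136  0.1751] yaw 93.3 t 7.275 q6 0.6844891826514633
(0.488, -0.362, 0.09) -> [5.15 0.36 8.51]
```

View pics/w2c.png

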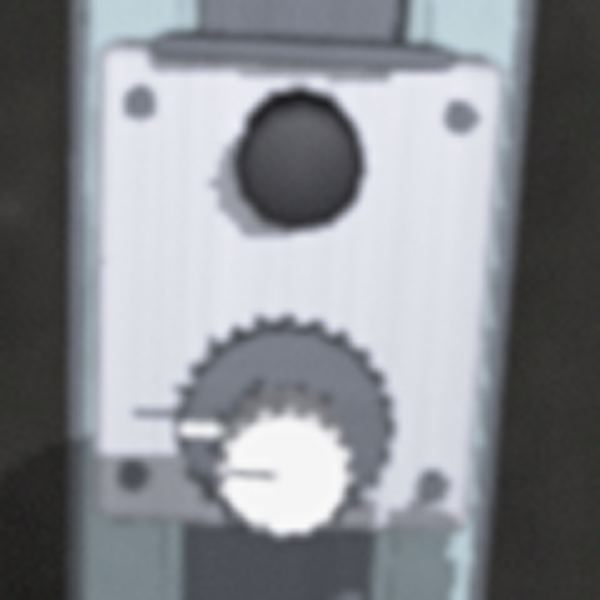

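Request:
{"method": "play_rows", "body": {
  "moves": [
    {"claw": 4.5,"delta_pos": [5.15,0.2,0],"twist": 0},
    {"claw": 4.5,"delta_pos": [5.15,0.2,5],"twist": 3},
    {"claw": 4.5,"delta_pos": [5.15,0.2,9],"twist": 3},
    {"claw": 4.5,"delta_pos": [5.15,0.2,11],"twist": 3},
    {"claw": 4.5,"delta_pos": [5.15,0.2,11],"twist": 3},
    {"claw": 1.5,"delta_pos": [5.15,0.2,11],"twist": 3},
    {"claw": 1.5,"delta_pos": [5.15,0.2,11],"twist": 3},
    {"claw": 1.5,"delta_pos": [5.15,0.2,11],"twist": 3},
    {"claw": 1.5,"delta_pos": [5.15,0.2,11],"twist": 3}
  ]
}}

```text
clock: 8.4
tcp_pos: [0.4859, -0.3629, 0.0668]
orientation: [0.001, 0.706, 0.708, -0.001]
wrist_force: [-6.2, 0.3, 5.9]
finger_gap: 0.0184
```

Request:
{"method": "play_rows", "body": {
  "moves": [
    {"claw": 1.5,"delta_pos": [-0.4,0,0],"twist": 0},
    {"claw": 1.5,"delta_pos": [-0.8,0,0],"twist": 0},
    {"claw": 1.5,"delta_pos": [-1.2,0,0],"twist": 0},
    {"claw": 1.5,"delta_pos": [-1.6,0,0],"twist": 0},
    {"claw": 1.5,"delta_pos": [-2.0,0,0],"twist": 0},
    {"claw": 1.5,"delta_pos": [-2.4,0,0],"twist": 0},
    {"claw": 1.5,"delta_pos": [-2.8,0,0],"twist": 0},
    {"claw": 1.5,"delta_pos": [-3.0,0,0],"twist": 0},
    {"claw": 1.5,"delta_pos": [-3.0,0,0],"twist": 0}
  ]
}}

```text
clock: 9.52
tcp_pos: [0.4861, -0.3922, 0.0668]
orientation: [0.0, 0.706, 0.708, -0.0]
wrist_force: [-4.1, 2.2, 5.7]
finger_gap: 0.0188
```

Request:
{"method": "play_rows", "body": {
  "moves": [
    {"claw": 4.5,"delta_pos": [0,0,0],"twist": 0},
    {"claw": 4.5,"delta_pos": [0,0,0],"twist": 0},
    {"claw": 4.5,"delta_pos": [0,0,0],"twist": 0},
    {"claw": 4.5,"delta_pos": [0,0,-6],"twist": 0},
    {"claw": 4.5,"delta_pos": [10,-1,-12],"twist": 0},
    {"claw": 4.5,"delta_pos": [25,-2.6,-13.5],"twist": 0},
    {"claw": 4.5,"delta_pos": [25,-2.6,-13.5],"twist": 0},
    {"claw": 4.5,"delta_pos": [25,-2.6,-13.5],"twist": 0},
    {"claw": 4.5,"delta_pos": [25,-2.6,-13.5],"twist": 0},
    {"claw": 4.5,"delta_pos": [25,-2.6,-13.5],"twist": 0}
  ]
}}

```text
clock: 10.78
tcp_pos: [0.4603, -0.1419, 0.2007]
orientation: [0.001, 0.706, 0.709, 0.0]
wrist_force: [0.2, -1.4, 0.2]
finger_gap: 0.0449
```

```bash
python3 - <<'E'
from h import *
goto((.43,-.144,.03))
ci=imaging.camera_info('wrist');im=save('wrist','w3.png')
for q,z in [('gate_knob',.05),('wheel1_hub',.04),('follower_knob',.07),('trough',.01)]:
    for d in spotter.spot_in('wrist',q)[:3]:
        e=d['extent'];print(q,np.round(e),round(d['conf'],2),at_z(ci,(e[0]+e[2])/2,(e[1]+e[3])/2,z))
cv2.imwrite('pics/w3b.png',cv2.resize(im[:,:,::-1],(800,600),interpolation=2))
E
```

```text
tcp [ 0.4603 -0.1419  0.2007] yaw 90.3 t 10.775 q6 1.1007475250224648
(0.43, -0.144, 0.03) -> [-0.19 -3.06 17.07]
gate_knob [216. 157. 293. 186.] 0.88 [ 0.45722963 -0.13851519  0.05      ]
wheel1_hub [226.   0. 277.  97.] 0.98 [ 0.45444933 -0.02748706  0.04      ]
trough [218. 121. 320. 345.] 0.97 [ 0.47331452 -0.22094194  0.01      ]
```

View pics/w3b.png

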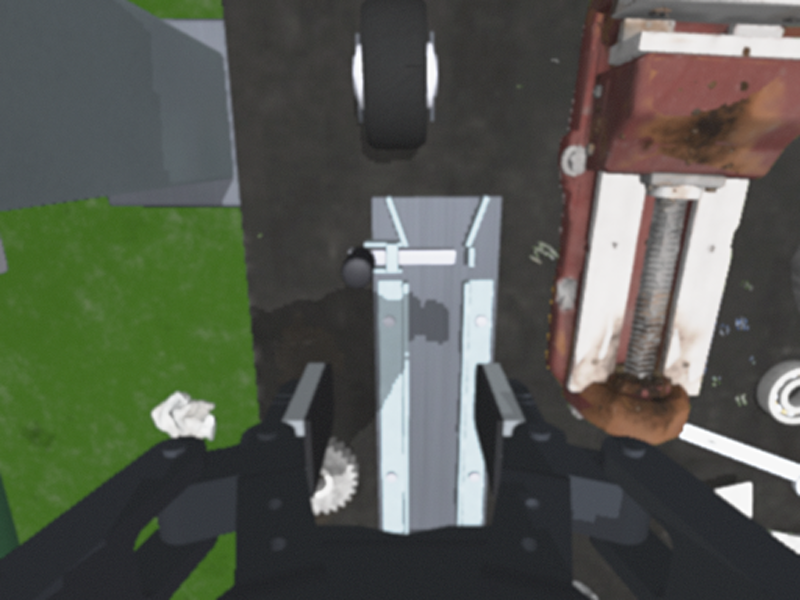

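```bash
python3 - <<'E'
from h import *
np.set_printoptions(precision=4,suppress=True)
ci=imaging.camera_info('wrist')
for n,u,v,z in [('gknob',357,269,.06),('mouthL',371,197,.001),('mouthR',502,196,.001),('kiL',408,283,.012),('kiR',464,282,.012),('kiLf',411,525,.012),('kiRf',457,525,.012),('gateNose',456,257,.014),('hubL',356,72,.04),('hubR',434,72,.04),('tyreNearL',366,140,.02),('tyreNearR',424,140,.02)]:
    print(n,at_z(ci,u/1.5625,v/1.5625,z))
E
```

```text
gknob [ 0.4324 -0.1378  0.06  ]
mouthL [ 0.4376 -0.1006  0.001 ]
mouthR [ 0.5281 -0.0999  0.001 ]
kiL [ 0.4633 -0.1592  0.012 ]
kiR [ 0.5027 -0.1584  0.012 ]
kiLf [ 0.4664 -0.3657  0.012 ]
kiRf [ 0.5044 -0.3657  0.012 ]
gateNose [ 0.4963 -0.1401  0.014 ]
hubL [ 0.4329 -0.0271  0.04  ]
hubR [ 0.4775 -0.0271  0.04  ]
tyreNearL [ 0.4364 -0.0636  0.02  ]
tyreNearR [ 0.473  -0.0636  0.02  ]
```

Request:
{"method": "play_rows", "body": {
  "moves": [
    {"claw": 4.5,"delta_pos": [0.3,-2.8,3],"twist": 0},
    {"claw": 4.5,"delta_pos": [0.3,-2.8,9],"twist": 0},
    {"claw": 4.5,"delta_pos": [0.3,-2.8,14],"twist": 0},
    {"claw": 4.5,"delta_pos": [0.3,-2.8,16.5],"twist": 0},
    {"claw": 4.5,"delta_pos": [0.3,-2.8,16.5],"twist": 0},
    {"claw": 1.5,"delta_pos": [0.3,-2.8,16.5],"twist": 0},
    {"claw": 1.5,"delta_pos": [0.3,-2.8,16.5],"twist": 0},
    {"claw": 1.5,"delta_pos": [0.3,-2.8,16.5],"twist": 0},
    {"claw": 1.5,"delta_pos": [0.3,-2.8,16.5],"twist": 0}
  ]
}}

```text
clock: 12.15
tcp_pos: [0.4329, -0.1402, 0.0365]
orientation: [0.002, 0.706, 0.708, 0.0]
wrist_force: [-1.3, -1.7, 6.3]
finger_gap: 0.0187
```

Gripped. Pull it to fully open (travel left about 38 mm; aim slightly over).

Request:
{"method": "play_rows", "body": {
  "moves": [
    {"claw": 1.5,"delta_pos": [0,-0.6,0],"twist": 0},
    {"claw": 1.5,"delta_pos": [0,-1.2,0],"twist": 0},
    {"claw": 1.5,"delta_pos": [0,-1.8,0],"twist": 0},
    {"claw": 1.5,"delta_pos": [0,-2.4,0],"twist": 0},
    {"claw": 1.5,"delta_pos": [0,-3.0,0],"twist": 0},
    {"claw": 1.5,"delta_pos": [0,-3.4,0],"twist": 0},
    {"claw": 1.5,"delta_pos": [0,-3.7,0],"twist": 0},
    {"claw": 1.5,"delta_pos": [0,-3.9,0],"twist": 0},
    {"claw": 1.5,"delta_pos": [0,-3.9,0],"twist": 0}
  ]
}}

```text
clock: 13.28
tcp_pos: [0.3956, -0.1406, 0.0365]
orientation: [0.003, 0.706, 0.708, 0.001]
wrist_force: [7.2, -1.0, 3.1]
finger_gap: 0.0186
```

Request:
{"method": "play_rows", "body": {
  "moves": [
    {"claw": 4.5,"delta_pos": [0,0.1,0],"twist": 0},
    {"claw": 4.5,"delta_pos": [0,0.1,0],"twist": 0},
    {"claw": 4.5,"delta_pos": [0,0.1,-6],"twist": 0},
    {"claw": 6.6,"delta_pos": [2,3,-12],"twist": 0},
    {"claw": 6.6,"delta_pos": [7,5.95,-14],"twist": 0},
    {"claw": 6.6,"delta_pos": [7,5.95,-14],"twist": 0},
    {"claw": 6.6,"delta_pos": [7,5.95,-14],"twist": 0},
    {"claw": 6.6,"delta_pos": [7,5.95,-14],"twist": 0}
  ]
}}

```text
clock: 14.28
tcp_pos: [0.4505, -0.0696, 0.1739]
orientation: [-0.001, 0.707, 0.708, -0.001]
wrist_force: [0.5, -0.8, -0.6]
finger_gap: 0.0661
```

```bash
cat >> h.py <<'E'
def look(fn,qs=(('wheel1_hub',.04),('gate_knob',.05))):
    ci=imaging.camera_info('wrist');im=save('wrist',fn)
    for q,z in qs:
        for d in spotter.spot_in('wrist',q)[:3]:
            e=d['extent'];print(q,np.round(e),round(d['conf'],2),np.round(at_z(ci,(e[0]+e[2])/2,(e[1]+e[3])/2,z),4))
    return ci,im
E
python3 - <<'E'
from h import *
goto((.455,-.027,.027))
ci,im=look('w4.png')
cv2.imwrite('pics/w4b.png',im[:300,:,::-1])
E
```

```text
tcp [ 0.4505 -0.0696  0.1739] yaw 90.1 t 14.275 q6 1.2399669927885386
(0.455, -0.027, 0.027) -> [ 4.24  0.5  14.7 ]
wheel1_hub [238.  88. 290. 183.] 0.9 [ 0.4552 -0.0292  0.04  ]
gate_knob [191. 228. 268. 268.] 0.78 [ 0.4235 -0.1344  0.05  ]
gate_knob [242.  83. 287. 181.] 0.4 [ 0.4559 -0.0254  0.05  ]
```

View pics/w4b.png

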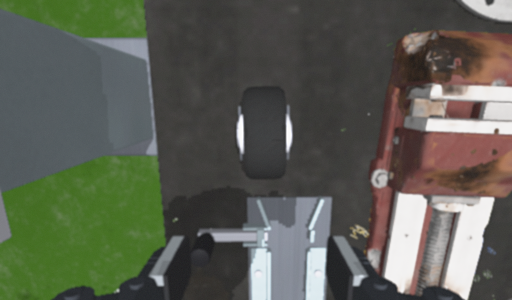

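Request:
{"method": "play_rows", "body": {
  "force": 35,
  "moves": [
    {"claw": 6.6,"delta_pos": [4.25,0.47,3],"twist": 0},
    {"claw": 6.6,"delta_pos": [4.25,0.47,8],"twist": 0},
    {"claw": 6.6,"delta_pos": [4.25,0.47,12],"twist": 0},
    {"claw": 6.6,"delta_pos": [4.25,0.47,14.6],"twist": 0},
    {"claw": 6.6,"delta_pos": [4.25,0.47,14.6],"twist": 0},
    {"claw": 5.4,"delta_pos": [4.25,0.47,14.6],"twist": 0},
    {"claw": 5.0,"delta_pos": [4.25,0.47,14.6],"twist": 0},
    {"claw": 4.3,"delta_pos": [4.25,0.47,14.6],"twist": 0},
    {"claw": 4.3,"delta_pos": [4.25,0.47,14.6],"twist": 0},
    {"claw": 4.3,"delta_pos": [4.25,0.47,14.6],"twist": 0}
  ]
}}

```text
clock: 15.68
tcp_pos: [0.4573, -0.0269, 0.0305]
orientation: [0.001, 0.706, 0.708, 0.0]
wrist_force: [-2.6, -0.1, 6.5]
finger_gap: 0.0453
```

Request:
{"method": "play_rows", "body": {
  "moves": [
    {"claw": 4.3,"delta_pos": [0.5,0,0],"twist": 0},
    {"claw": 4.3,"delta_pos": [1.5,0,0],"twist": 0},
    {"claw": 4.3,"delta_pos": [2.7,0,0],"twist": 0},
    {"claw": 4.3,"delta_pos": [3.9,0,0],"twist": 0},
    {"claw": 4.3,"delta_pos": [5.1,0,0],"twist": 0},
    {"claw": 4.3,"delta_pos": [6.2,0,0],"twist": 0},
    {"claw": 4.3,"delta_pos": [6.7,0,0],"twist": 0},
    {"claw": 4.3,"delta_pos": [6.7,0,0],"twist": -4},
    {"claw": 4.3,"delta_pos": [6.7,0,0],"twist": -9},
    {"claw": 4.3,"delta_pos": [6.7,0,0],"twist": -14},
    {"claw": 4.3,"delta_pos": [6.7,0,0],"twist": -16},
    {"claw": 4.3,"delta_pos": [6.7,0,0],"twist": -16}
  ]
}}

```text
clock: 17.18
tcp_pos: [0.4578, 0.0402, 0.0305]
orientation: [0.001, 0.601, 0.799, 0.001]
wrist_force: [-1.0, -0.5, 6.5]
finger_gap: 0.0457
```

```bash
python3 -c "
from h import *
goto((.4823,-.05,.0275),(.4832,-.2,.0275))"
```

```text
tcp [0.4578 0.0402 0.0305] yaw 106.1 t 17.175 q6 1.20204337929866
(0.4823, -0.05, 0.0275) -> [-9.34 -0.15  0.31]
(0.4832, -0.2, 0.0275) -> [-23.78  -4.23   0.32]
```

Request:
{"method": "play_rows", "body": {
  "moves": [
    {"claw": 4.3,"delta_pos": [-0.6,0,0],"twist": 0},
    {"claw": 4.3,"delta_pos": [-1.8,0,0],"twist": 0},
    {"claw": 4.3,"delta_pos": [-3.2,0,0],"twist": 0},
    {"claw": 4.3,"delta_pos": [-4.6,0,0],"twist": 0},
    {"claw": 4.3,"delta_pos": [-6.0,0,0],"twist": 0},
    {"claw": 4.3,"delta_pos": [-7.4,0,0],"twist": 0},
    {"claw": 4.3,"delta_pos": [-8.8,-0.1,0],"twist": 0},
    {"claw": 4.3,"delta_pos": [-9.3,-0.1,0],"twist": 0},
    {"claw": 4.3,"delta_pos": [-9.3,-0.1,0],"twist": 5},
    {"claw": 4.3,"delta_pos": [-9.3,-0.1,0],"twist": 10},
    {"claw": 4.3,"delta_pos": [-9.3,-0.1,0],"twist": 15.4},
    {"claw": 4.3,"delta_pos": [-9.3,-0.1,0],"twist": 15.4}
  ]
}}

```text
clock: 18.68
tcp_pos: [0.483, -0.0497, 0.0305]
orientation: [0.001, 0.703, 0.711, 0.001]
wrist_force: [1.1, 0.2, 7.8]
finger_gap: 0.0449
```

```bash
python3 - <<'E'
from h import *
goto((.4829,-.15,.0305),(.4836,-.215,.0305),(.4842,-.255,.0305),yaw=90.7)
ci,im=look('w5.png');cv2.imwrite('pics/w5b.png',cv2.resize(im[100:340,130:400,::-1],None,fx=2.4,fy=2.4,interpolation=2))
E
```

```text
tcp [ 0.483  -0.0497  0.0305] yaw 90.7 t 18.675 q6 1.2908963056062337
(0.4829, -0.15, 0.0305) -> [-1.003e+01 -1.300e-01  1.000e-02]
(0.4836, -0.215, 0.0305) -> [-1.653e+01 -1.400e-01  1.000e-02]
(0.4842, -0.255, 0.0305) -> [-2.053e+01 -1.300e-01  2.000e-02]
twist -0.0
wheel1_hub [206. 175. 308. 346.] 0.95 [ 0.4828 -0.0524  0.04  ]
gate_knob [110. 340. 152. 384.] 0.94 [ 0.4212 -0.1036  0.05  ]
```

View pics/w5b.png

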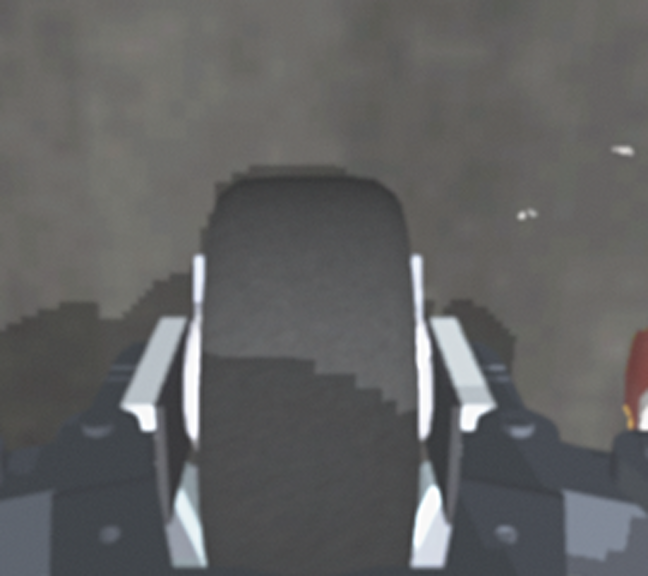

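Request:
{"method": "play_rows", "body": {
  "moves": [
    {"claw": 4.3,"delta_pos": [-0.6,-0.1,0],"twist": 0},
    {"claw": 4.3,"delta_pos": [-1.6,-0.1,0],"twist": 0},
    {"claw": 4.3,"delta_pos": [-2.8,-0.1,0],"twist": 0},
    {"claw": 4.3,"delta_pos": [-4.0,-0.1,0],"twist": 0},
    {"claw": 4.3,"delta_pos": [-5.2,-0.1,0],"twist": 0},
    {"claw": 4.3,"delta_pos": [-6.4,-0.1,0],"twist": 0},
    {"claw": 4.3,"delta_pos": [-7.6,-0.1,0],"twist": 0},
    {"claw": 4.3,"delta_pos": [-8.8,-0.1,0],"twist": 0},
    {"claw": 4.3,"delta_pos": [-9.7,-0.1,0],"twist": 0},
    {"claw": 4.3,"delta_pos": [-10,-0.1,0],"twist": 0}
  ]
}}

```text
clock: 20.08
tcp_pos: [0.484, -0.1507, 0.0306]
orientation: [0.002, 0.703, 0.711, 0.001]
wrist_force: [4.1, 0.6, 5.6]
finger_gap: 0.0454
```

Request:
{"method": "play_rows", "body": {
  "moves": [
    {"claw": 4.3,"delta_pos": [-0.6,0.05,0],"twist": 0},
    {"claw": 4.3,"delta_pos": [-1.8,0.05,0],"twist": 0},
    {"claw": 4.3,"delta_pos": [-3.0,0.05,0],"twist": 0},
    {"claw": 4.3,"delta_pos": [-4.2,0.05,0],"twist": 0},
    {"claw": 4.3,"delta_pos": [-5.4,0.05,0],"twist": 0},
    {"claw": 4.3,"delta_pos": [-6.6,0.05,0],"twist": 0},
    {"claw": 4.3,"delta_pos": [-7.8,0.05,0],"twist": 0},
    {"claw": 4.3,"delta_pos": [-9.0,0.05,0],"twist": 0},
    {"claw": 4.3,"delta_pos": [-10.2,0.05,0],"twist": 0},
    {"claw": 4.3,"delta_pos": [-10.9,0.05,0],"twist": 0},
    {"claw": 4.3,"delta_pos": [-11,0.05,0],"twist": 0},
    {"claw": 4.3,"delta_pos": [-11,0.05,0],"twist": 0}
  ]
}}

```text
clock: 21.58
tcp_pos: [0.4854, -0.2605, 0.0305]
orientation: [0.002, 0.703, 0.712, 0.001]
wrist_force: [3.4, -1.0, 6.1]
finger_gap: 0.045
```

Request:
{"method": "play_rows", "body": {
  "moves": [
    {"claw": 5.2,"delta_pos": [0,0,0],"twist": 0},
    {"claw": 5.6,"delta_pos": [0,0,0],"twist": 0},
    {"claw": 6,"delta_pos": [0,0,0],"twist": 0},
    {"claw": 6,"delta_pos": [0,0,-5],"twist": 0},
    {"claw": 6,"delta_pos": [3,0,-11],"twist": 0},
    {"claw": 6.6,"delta_pos": [12,0,-16],"twist": 0},
    {"claw": 6.6,"delta_pos": [24,0,-17],"twist": 0},
    {"claw": 6.6,"delta_pos": [36,0,-17],"twist": 0},
    {"claw": 6.6,"delta_pos": [36,0,-17],"twist": 0},
    {"claw": 6.6,"delta_pos": [36,0,-17],"twist": 0},
    {"claw": 6.6,"delta_pos": [36,0,-17],"twist": 0},
    {"claw": 6.6,"delta_pos": [36,0,-17],"twist": 0}
  ]
}}

```text
clock: 23.08
tcp_pos: [0.4785, 0.1027, 0.1993]
orientation: [-0.0, 0.701, 0.713, -0.0]
wrist_force: [-0.3, -0.3, 0.7]
finger_gap: 0.0663
```

```bash
python3 - <<'E'
from h import *
goto((.483,.1625,.03))
ci,im=look('w6.png')
t=save('top','top6.png')
tc=imaging.camera_info('top')
for d in spotter.spot_in('top','wheel1_hub'):
    e=d['extent'];print('top',np.round(e),round(d['conf'],2),at_z(tc,(e[0]+e[2])/2,(e[1]+e[3])/2,.04))
a=np.hstack([cv2.resize(im,(512,384)),cv2.resize(t[160:260,190:365],(512,292))[:, :]] ) if 0 else im
h=cv2.resize(t[170:250,130:370],(800,266),interpolation=2);w=cv2.resize(im[:330],(512,330));w=cv2.copyMakeBorder(w,0,0,0,288,cv2.BORDER_CONSTANT)
cv2.imwrite('pics/c6.png',np.vstack([w,h])[:,:,::-1])
E
```

```text
tcp [0.4785 0.1027 0.1993] yaw 91.0 t 23.075 q6 1.6007086611101875
(0.483, 0.1625, 0.03) -> [ 5.97  0.56 16.93]
gate_knob [188. 336. 198. 344.] 0.47 [ 0.4074 -0.0928  0.05  ]
top [272. 202. 300. 219.] 0.68 [ 0.48319104 -0.2594265   0.04      ]
top [340. 205. 350. 216.] 0.42 [ 0.48342016 -0.44732098  0.04      ]
```

View pics/c6.png

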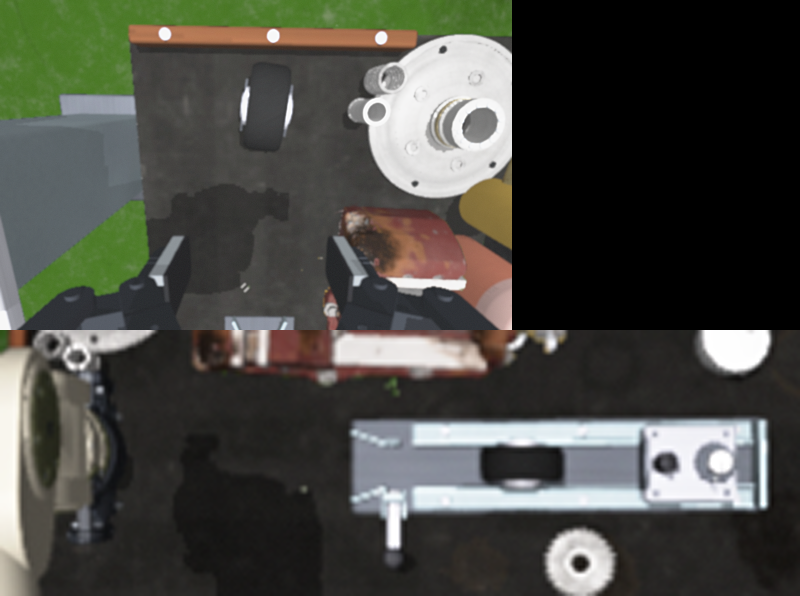

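```bash
python3 - <<'E'
from h import *
ci=imaging.camera_info('wrist')
im=cv2.imread('pics/w6.png');cv2.imwrite('pics/w6c.png',cv2.resize(im[50:165,210:325],(690,690),interpolation=2))
for u,v,z in [(242,106,.04),(291.5,108.5,.04),(270,66,.04),(262,149,.025)]: print(at_z(ci,u,v,z))
E
```

```text
[0.46323313 0.16412088 0.04      ]
[0.50973411 0.16236704 0.04      ]
[0.48871727 0.19940502 0.04      ]
[0.48278106 0.1214991  0.025     ]
```

View pics/w6c.png

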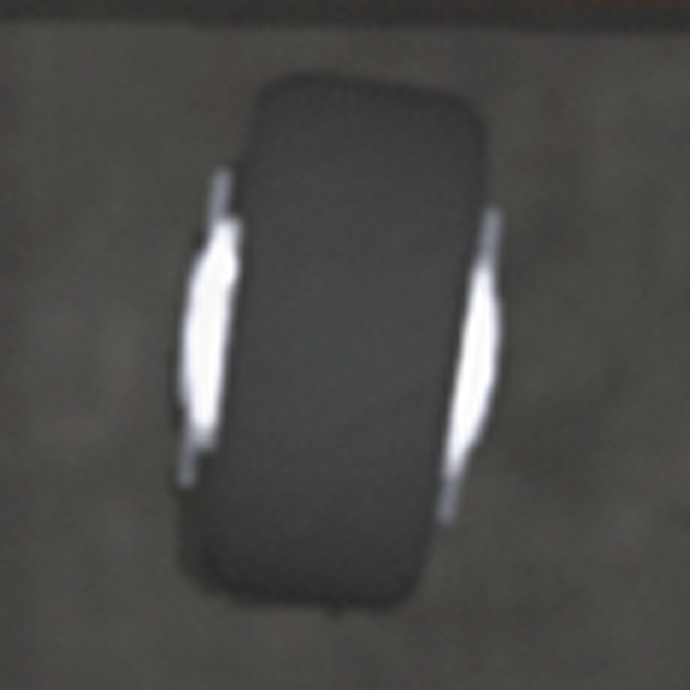

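Request:
{"method": "play_rows", "body": {
  "moves": [
    {"claw": 6.6,"delta_pos": [6,0.85,3],"twist": 7},
    {"claw": 6.6,"delta_pos": [6,0.85,8],"twist": 7},
    {"claw": 6.6,"delta_pos": [6,0.85,12],"twist": 7},
    {"claw": 6.6,"delta_pos": [6,0.85,15],"twist": 7},
    {"claw": 6.6,"delta_pos": [6,0.85,17],"twist": 7},
    {"claw": 6.6,"delta_pos": [6,0.85,17],"twist": 7},
    {"claw": 5.4,"delta_pos": [6,0.85,17],"twist": 7},
    {"claw": 5.0,"delta_pos": [6,0.85,17],"twist": 7},
    {"claw": 4.3,"delta_pos": [6,0.85,17],"twist": 7},
    {"claw": 4.3,"delta_pos": [6,0.85,17],"twist": 7},
    {"claw": 4.3,"delta_pos": [6,0.85,17],"twist": 7}
  ]
}}

```text
clock: 24.7
tcp_pos: [0.4872, 0.1611, 0.0303]
orientation: [0.0, 0.745, 0.668, 0.001]
wrist_force: [-2.6, 1.0, 6.8]
finger_gap: 0.0449
```

```bash
python3 -c "
from h import *
goto((.482,.04,.0305),(.4824,-.05,.0305),yaw=90.7)"
```

```text
tcp [0.4872 0.1611 0.0303] yaw 83.8 t 24.7 q6 1.8422806860215732
(0.482, 0.04, 0.0305) -> [-12.09   0.8   -0.02]
(0.4824, -0.05, 0.0305) -> [-21.03   1.82  -0.03]
twist -6.9
```

Request:
{"method": "play_rows", "body": {
  "moves": [
    {"claw": 4.3,"delta_pos": [0,0,0],"twist": -2.6},
    {"claw": 4.3,"delta_pos": [0,0,0],"twist": -5.2},
    {"claw": 4.3,"delta_pos": [0,0,0],"twist": -5.2}
  ]
}}

```text
clock: 25.08
tcp_pos: [0.4878, 0.161, 0.0303]
orientation: [0.001, 0.714, 0.7, 0.001]
wrist_force: [-1.0, 0.5, 5.8]
finger_gap: 0.0453
```

Request:
{"method": "play_rows", "body": {
  "moves": [
    {"claw": 4.3,"delta_pos": [-0.6,0,0],"twist": 0},
    {"claw": 4.3,"delta_pos": [-2,0,0],"twist": 0},
    {"claw": 4.3,"delta_pos": [-4,0,0],"twist": 0},
    {"claw": 4.3,"delta_pos": [-6,0,0],"twist": 0},
    {"claw": 4.3,"delta_pos": [-8,0,0],"twist": 0},
    {"claw": 4.3,"delta_pos": [-10,0,0],"twist": 0},
    {"claw": 4.3,"delta_pos": [-12,0,0],"twist": 0},
    {"claw": 4.3,"delta_pos": [-14,0,0],"twist": 0},
    {"claw": 4.3,"delta_pos": [-16,0,0],"twist": 0},
    {"claw": 4.3,"delta_pos": [-18,0,0],"twist": 0},
    {"claw": 4.3,"delta_pos": [-19.2,0,0],"twist": 0},
    {"claw": 4.3,"delta_pos": [-19.2,0,0],"twist": -1.7}
  ]
}}

```text
clock: 26.58
tcp_pos: [0.4847, -0.0325, 0.0304]
orientation: [0.002, 0.704, 0.71, 0.001]
wrist_force: [0.3, 0.7, 5.3]
finger_gap: 0.0452
```

```bash
python3 -c "
from h import *
goto((.4837,-.1,.0305),(.4845,-.174,.0305),yaw=90.7)
ci,im=look('w7.png',(('wheel1_hub',.04),))"
```

```text
tcp [ 0.4847 -0.0325  0.0304] yaw 90.5 t 26.575 q6 1.3290946920970494
(0.4837, -0.1, 0.0305) -> [-6.74 -0.16 -0.01]
(0.4845, -0.174, 0.0305) -> [-14.15  -0.15   0.  ]
twist -0.2
```

Request:
{"method": "play_rows", "body": {
  "moves": [
    {"claw": 4.3,"delta_pos": [-0.6,-0.05,0],"twist": -0.2},
    {"claw": 4.3,"delta_pos": [-1.8,-0.1,0],"twist": -0.2},
    {"claw": 4.3,"delta_pos": [-3.2,-0.1,0],"twist": -0.2},
    {"claw": 4.3,"delta_pos": [-4.6,-0.1,0],"twist": -0.2},
    {"claw": 4.3,"delta_pos": [-6,-0.1,0],"twist": -0.2},
    {"claw": 4.3,"delta_pos": [-7.4,-0.05,0],"twist": -0.2},
    {"claw": 4.3,"delta_pos": [-8.8,-0.05,0],"twist": -0.2},
    {"claw": 4.3,"delta_pos": [-10.2,0,0],"twist": -0.2},
    {"claw": 4.3,"delta_pos": [-11.6,0,0],"twist": -0.2},
    {"claw": 4.3,"delta_pos": [-13,0,0],"twist": -0.2},
    {"claw": 4.3,"delta_pos": [-14.3,0,0],"twist": -0.2},
    {"claw": 4.3,"delta_pos": [-14.7,0,0],"twist": -0.2}
  ]
}}

```text
clock: 28.18
tcp_pos: [0.4866, -0.1806, 0.0303]
orientation: [0.002, 0.702, 0.712, 0.001]
wrist_force: [3.8, 0.3, 6.2]
finger_gap: 0.0451
```

Request:
{"method": "play_rows", "body": {
  "moves": [
    {"claw": 4.3,"delta_pos": [0,0,0],"twist": 0},
    {"claw": 5.0,"delta_pos": [0,0,0],"twist": 0},
    {"claw": 5.4,"delta_pos": [0,0,0],"twist": 0},
    {"claw": 6,"delta_pos": [0,0,0],"twist": 0},
    {"claw": 6,"delta_pos": [0,0,-5],"twist": 0},
    {"claw": 6,"delta_pos": [0,0,-11],"twist": 0},
    {"claw": 6.0,"delta_pos": [3,-3,-16],"twist": 0},
    {"claw": 6,"delta_pos": [3,-3,-17],"twist": 0},
    {"claw": 6,"delta_pos": [3,-3,-17],"twist": 0}
  ]
}}

```text
clock: 29.3
tcp_pos: [0.4548, -0.1489, 0.1997]
orientation: [0.001, 0.702, 0.712, 0.0]
wrist_force: [1.2, 0.2, 0.3]
finger_gap: 0.0601
```

```bash
python3 - <<'E'
from h import *
goto((.395,-.14,.036),(.375,-.14,.036))
ci,im=look('w8.png');cv2.imwrite('pics/w8b.png',im[:,:,::-1])
E
```

```text
tcp [ 0.4548 -0.1489  0.1997] yaw 90.9 t 29.3 q6 1.0715499662145886
(0.395, -0.14, 0.036) -> [ 0.99 -5.99 16.36]
(0.375, -0.14, 0.036) -> [ 1.02 -7.99 16.35]
wheel1_hub [260. 237. 307. 314.] 0.94 [ 0.485  -0.2651  0.04  ]
gate_knob [183. 150. 250. 179.] 0.94 [ 0.4156 -0.139   0.05  ]
```

View pics/w8b.png

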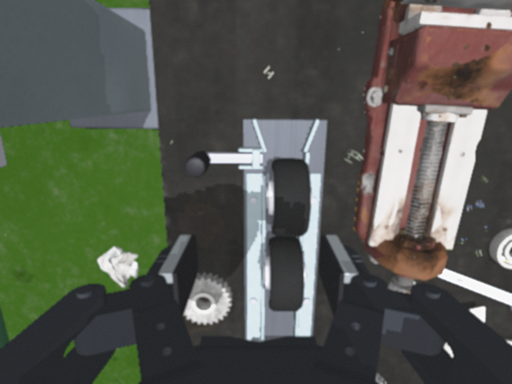

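Request:
{"method": "play_rows", "body": {
  "moves": [
    {"claw": 0,"delta_pos": [1,-5,0],"twist": 0},
    {"claw": 0,"delta_pos": [1,-9.6,0],"twist": 0},
    {"claw": 0,"delta_pos": [1,-9.6,4],"twist": 0},
    {"claw": 0,"delta_pos": [1,-9.6,8],"twist": 0},
    {"claw": 0,"delta_pos": [1,-9.6,12],"twist": 0},
    {"claw": 0,"delta_pos": [1,-9.6,16],"twist": 0},
    {"claw": 0,"delta_pos": [1,-9.6,16.3],"twist": 0},
    {"claw": 0,"delta_pos": [1,-9.6,16.3],"twist": 0}
  ]
}}

```text
clock: 30.45
tcp_pos: [0.3581, -0.1401, 0.0362]
orientation: [-0.001, 0.702, 0.712, -0.0]
wrist_force: [0.6, -0.1, -0.1]
finger_gap: 0.0002
```

Request:
{"method": "play_rows", "body": {
  "moves": [
    {"claw": 0,"delta_pos": [0,0.6,0],"twist": 0},
    {"claw": 0,"delta_pos": [0,1.2,0],"twist": 0},
    {"claw": 0,"delta_pos": [0,1.8,0],"twist": 0},
    {"claw": 0,"delta_pos": [0,2.4,0],"twist": 0},
    {"claw": 0,"delta_pos": [0,3.0,0],"twist": 0},
    {"claw": 0,"delta_pos": [0,3.6,0],"twist": 0},
    {"claw": 0,"delta_pos": [0,4.2,0],"twist": 0},
    {"claw": 0,"delta_pos": [0,4.7,0],"twist": 0}
  ]
}}

```text
clock: 31.45
tcp_pos: [0.4056, -0.1393, 0.0362]
orientation: [-0.0, 0.702, 0.712, 0.0]
wrist_force: [-2.4, -1.4, 1.8]
finger_gap: 0.0002
```

Contact force about 2.4 N (gate friction). Push on in small steps until it stops.

Request:
{"method": "play_rows", "body": {
  "moves": [
    {"claw": 0,"delta_pos": [0,0.3,0],"twist": 0},
    {"claw": 0,"delta_pos": [0,0.6,0],"twist": 0},
    {"claw": 0,"delta_pos": [0,0.8,0],"twist": 0},
    {"claw": 0,"delta_pos": [0,0.9,0],"twist": 0}
  ]
}}

```text
clock: 31.95
tcp_pos: [0.4143, -0.1392, 0.0362]
orientation: [-0.0, 0.702, 0.712, 0.0]
wrist_force: [-2.0, -1.4, 0.4]
finger_gap: -0.0
```

Request:
{"method": "play_rows", "body": {
  "moves": [
    {"claw": 0,"delta_pos": [0,0.15,0],"twist": 0},
    {"claw": 0,"delta_pos": [0,0.3,0],"twist": 0},
    {"claw": 0,"delta_pos": [0,0.3,0],"twist": 0}
  ]
}}

```text
clock: 32.33
tcp_pos: [0.4162, -0.1391, 0.0362]
orientation: [-0.001, 0.702, 0.712, -0.001]
wrist_force: [-5.6, -2.3, 3.9]
finger_gap: -0.0001
```

Request:
{"method": "play_rows", "body": {
  "moves": [
    {"claw": 0,"delta_pos": [0,0.15,0],"twist": 0},
    {"claw": 0,"delta_pos": [0,0.15,0],"twist": 0},
    {"claw": 0,"delta_pos": [0,0.15,0],"twist": 0}
  ]
}}

```text
clock: 32.7
tcp_pos: [0.4162, -0.1391, 0.0361]
orientation: [-0.002, 0.702, 0.712, -0.002]
wrist_force: [-10.2, -2.5, 6.0]
finger_gap: 0.0002
```

Request:
{"method": "play_rows", "body": {
  "moves": [
    {"claw": 0,"delta_pos": [0,-1.5,0],"twist": 0},
    {"claw": 0,"delta_pos": [0,-2.5,-2],"twist": 0},
    {"claw": 2,"delta_pos": [0,-2.5,-8],"twist": 0},
    {"claw": 4.5,"delta_pos": [-3,0,-13],"twist": 0},
    {"claw": 4.5,"delta_pos": [-15,4,-13],"twist": 0},
    {"claw": 4.5,"delta_pos": [-25.4,6.3,-13],"twist": 0},
    {"claw": 4.5,"delta_pos": [-25.4,6.3,-13],"twist": 0},
    {"claw": 4.5,"delta_pos": [-25.4,6.3,-13],"twist": 0},
    {"claw": 4.5,"delta_pos": [-25.4,6.3,-13],"twist": 0}
  ]
}}

```text
clock: 33.83
tcp_pos: [0.4858, -0.3954, 0.1652]
orientation: [0.001, 0.703, 0.711, 0.0]
wrist_force: [-0.7, 1.5, 0.1]
finger_gap: 0.0449
```

```bash
python3 - <<'E'
from h import *
goto((.4865,-.3922,.066),yaw=90.7)
ci,im=look('w9.png',(('wheel1_hub',.04),('follower_knob',.07),('gate_knob',.05)))
print(proj(ci,(.4865,-.392,.09)))
cv2.imwrite('pics/w9b.png',cv2.resize(im[:300,150:370,::-1],None,fx=2,fy=2,interpolation=2))
E
```

```text
tcp [ 0.4858 -0.3954  0.1652] yaw 90.7 t 33.825 q6 0.7474545163776529
(0.4865, -0.3922, 0.066) -> [0.32 0.07 9.92]
twist -0.0
wheel1_hub [228.   0. 290.  71.] 0.84 [ 0.4855 -0.2767  0.04  ]
follower_knob [218. 156. 300. 262.] 0.77 [ 0.4871 -0.4101  0.07  ]
gate_knob [210.   0. 309. 278.] 0.15 [ 0.4871 -0.3562  0.05  ]
[258.66045658 195.20297847]
```

View pics/w9b.png

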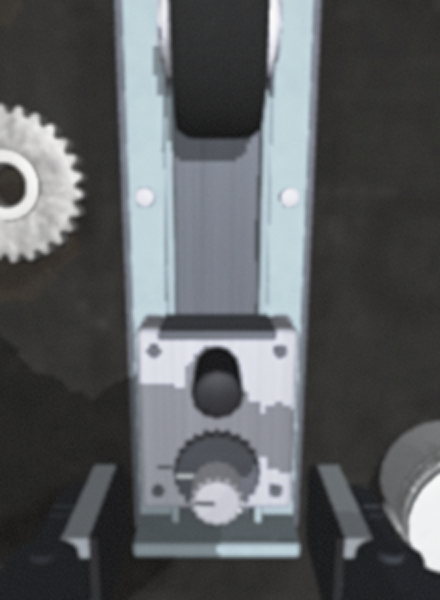

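Request:
{"method": "play_rows", "body": {
  "moves": [
    {"claw": 4.5,"delta_pos": [0.25,0.07,4],"twist": 0},
    {"claw": 4.5,"delta_pos": [0.25,0.07,8],"twist": 0},
    {"claw": 4.5,"delta_pos": [0.25,0.07,9.9],"twist": 0},
    {"claw": 4.5,"delta_pos": [0.25,0.07,9.9],"twist": 0},
    {"claw": 1.5,"delta_pos": [0.25,0.07,9.9],"twist": 0},
    {"claw": 1.5,"delta_pos": [0.25,0.07,9.9],"twist": 0},
    {"claw": 1.5,"delta_pos": [0.25,0.07,9.9],"twist": 0},
    {"claw": 1.5,"delta_pos": [0.25,0.07,9.9],"twist": 0}
  ]
}}

```text
clock: 35.02
tcp_pos: [0.4861, -0.3899, 0.0691]
orientation: [0.001, 0.702, 0.712, -0.0]
wrist_force: [-3.1, 1.6, 7.2]
finger_gap: 0.0186
```

Request:
{"method": "play_rows", "body": {
  "moves": [
    {"claw": 1.5,"delta_pos": [0.5,0,0],"twist": 0},
    {"claw": 1.5,"delta_pos": [1.1,0,0],"twist": 0},
    {"claw": 1.5,"delta_pos": [1.7,0,0],"twist": 0},
    {"claw": 1.5,"delta_pos": [2.3,0,0],"twist": 0},
    {"claw": 1.5,"delta_pos": [2.9,0,0],"twist": 0},
    {"claw": 1.5,"delta_pos": [3.5,0,0],"twist": 0},
    {"claw": 1.5,"delta_pos": [4.1,0,0],"twist": 0},
    {"claw": 1.5,"delta_pos": [4.7,0,0],"twist": 0},
    {"claw": 1.5,"delta_pos": [5.3,0,0],"twist": 0},
    {"claw": 1.5,"delta_pos": [5.8,0,0],"twist": 0},
    {"claw": 1.5,"delta_pos": [6.2,0,0],"twist": 0},
    {"claw": 1.5,"delta_pos": [6.5,0,0],"twist": 0}
  ]
}}

```text
clock: 36.52
tcp_pos: [0.4855, -0.3265, 0.0691]
orientation: [0.002, 0.702, 0.712, -0.001]
wrist_force: [-4.6, -3.8, 5.0]
finger_gap: 0.0186
```

Request:
{"method": "play_rows", "body": {
  "moves": [
    {"claw": 1.5,"delta_pos": [0.3,0,0],"twist": 0},
    {"claw": 1.5,"delta_pos": [0.6,0,0],"twist": 0},
    {"claw": 1.5,"delta_pos": [0.9,0,0],"twist": 0},
    {"claw": 1.5,"delta_pos": [1.1,0,0],"twist": 0},
    {"claw": 1.5,"delta_pos": [1.2,0,0],"twist": 0}
  ]
}}

```text
clock: 37.15
tcp_pos: [0.4854, -0.3145, 0.0692]
orientation: [0.002, 0.702, 0.712, -0.001]
wrist_force: [-4.3, -3.0, 5.9]
finger_gap: 0.0187
```

Request:
{"method": "play_rows", "body": {
  "moves": [
    {"claw": 1.5,"delta_pos": [0.1,0,0],"twist": 0},
    {"claw": 1.5,"delta_pos": [0.2,0,0],"twist": 0},
    {"claw": 1.5,"delta_pos": [0.3,0,0],"twist": 0},
    {"claw": 1.5,"delta_pos": [0.3,0,0],"twist": 0}
  ]
}}

```text
clock: 37.65
tcp_pos: [0.4854, -0.3115, 0.0692]
orientation: [0.002, 0.702, 0.712, -0.001]
wrist_force: [-3.4, -2.8, 5.7]
finger_gap: 0.0181
```

Request:
{"method": "play_rows", "body": {
  "moves": [
    {"claw": 1.5,"delta_pos": [0.1,0,0],"twist": 0},
    {"claw": 1.5,"delta_pos": [0.2,0,0],"twist": 0},
    {"claw": 1.5,"delta_pos": [0.3,0,0],"twist": 0},
    {"claw": 1.5,"delta_pos": [0.3,0,0],"twist": 0}
  ]
}}

```text
clock: 38.15
tcp_pos: [0.4853, -0.3085, 0.0692]
orientation: [0.002, 0.702, 0.712, -0.001]
wrist_force: [-3.6, -2.3, 6.8]
finger_gap: 0.0186
```

Request:
{"method": "play_rows", "body": {
  "moves": [
    {"claw": 1.5,"delta_pos": [0.1,0,0],"twist": 0},
    {"claw": 1.5,"delta_pos": [0.2,0,0],"twist": 0},
    {"claw": 1.5,"delta_pos": [0.2,0,0],"twist": 0}
  ]
}}

```text
clock: 38.52
tcp_pos: [0.4854, -0.3067, 0.0692]
orientation: [0.002, 0.702, 0.712, -0.001]
wrist_force: [-3.8, -3.8, 5.5]
finger_gap: 0.0187
```

```bash
python3 - <<'E'
from h import *
t=save('top','top9.png');s=save('side','side9.png');w=save('wrist','w10.png')
a=cv2.resize(t[185:245,220:370],(800,320),interpolation=2);b=cv2.resize(s[160:300,170:330],(320,280),interpolation=2);c=cv2.resize(w,(373,280))
cv2.imwrite('pics/c9.png',np.vstack([a,cv2.copyMakeBorder(np.hstack([b,c]),0,0,0,107,cv2.BORDER_CONSTANT)])[:,:,::-1])
E
```

```text
(no output)
```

View pics/c9.png

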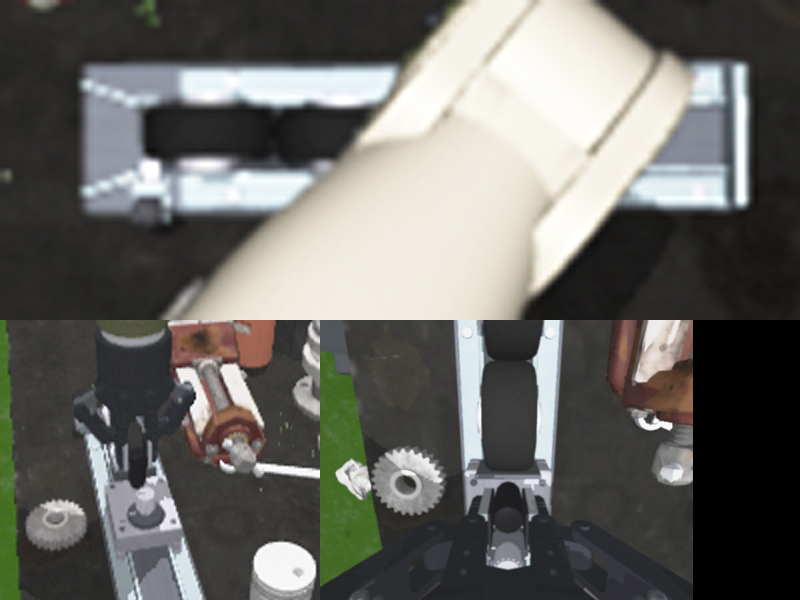

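Request:
{"method": "play_rows", "body": {
  "moves": [
    {"claw": 1.5,"delta_pos": [0.15,0,0],"twist": 0},
    {"claw": 1.5,"delta_pos": [0.3,0,0],"twist": 0},
    {"claw": 1.5,"delta_pos": [0.3,0,0],"twist": 0}
  ]
}}

```text
clock: 39.05
tcp_pos: [0.4854, -0.3058, 0.0691]
orientation: [0.003, 0.703, 0.712, -0.002]
wrist_force: [-3.5, -9.7, 2.4]
finger_gap: 0.0187
```

Request:
{"method": "play_rows", "body": {
  "moves": [
    {"claw": 1.5,"delta_pos": [-0.15,0,0],"twist": 0},
    {"claw": 1.5,"delta_pos": [-0.15,0,0],"twist": 0},
    {"claw": 4,"delta_pos": [-0.15,0,0],"twist": 0},
    {"claw": 4,"delta_pos": [-0.15,0,0],"twist": 0},
    {"claw": 4,"delta_pos": [-0.15,0,0],"twist": 0},
    {"claw": 4,"delta_pos": [-0.15,0,-5],"twist": 0},
    {"claw": 4,"delta_pos": [-3,0,-10],"twist": 0},
    {"claw": 4,"delta_pos": [-5.3,0,-10],"twist": 0},
    {"claw": 4,"delta_pos": [-5.3,0,-10],"twist": 0},
    {"claw": 4,"delta_pos": [-5.3,0,-10],"twist": 0}
  ]
}}

```text
clock: 40.3
tcp_pos: [0.4851, -0.3536, 0.1662]
orientation: [-0.001, 0.702, 0.712, 0.0]
wrist_force: [-0.1, 0.3, -1.0]
finger_gap: 0.0397
```

```bash
python3 - <<'E'
from h import *
ci,im=look('w11.png',(('clamp_knob',.066),('follower_knob',.07)))
goto((.486,-.357,.057),yaw=128)
for p in [(.486,-.357,.076),(.486,-.306,.09),(.4853,-.289,.054)]: print(proj(ci,p))
cv2.imwrite('pics/w11b.png',cv2.resize(im[:300,150:370,::-1],None,fx=2,fy=2,interpolation=2))
E
```

```text
clamp_knob [246. 182. 273. 216.] 0.62 [ 0.4861 -0.3609  0.066 ]
follower_knob [218. 113. 301. 214.] 0.88 [ 0.4859 -0.3305  0.07  ]
follower_knob [209.   0. 310. 316.] 0.73 [ 0.486  -0.3264  0.07  ]
tcp [ 0.4853 -0.3534  0.1665] yaw 90.9 t 40.45 q6 0.7919812458999427
(0.486, -0.357, 0.057) -> [-0.38  0.08 10.95]
twist -37.1
[259.09691091 198.01835751]
[260.26889921 134.57603037]
[259.52581664 107.94712784]
```

View pics/w11b.png

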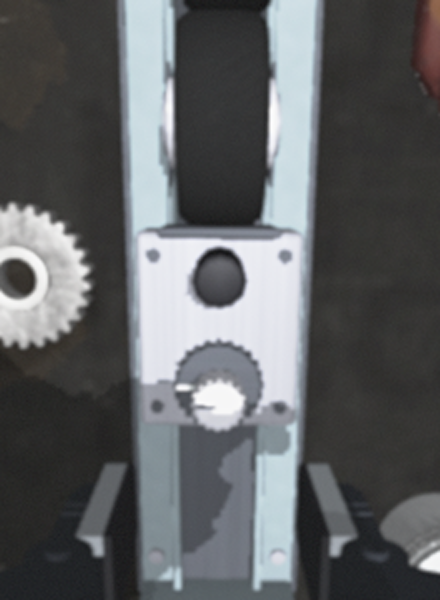

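Request:
{"method": "play_rows", "body": {
  "force": 40,
  "moves": [
    {"claw": 4,"delta_pos": [-0.5,0.08,0],"twist": -10},
    {"claw": 4,"delta_pos": [-0.5,0.08,2],"twist": -20},
    {"claw": 4,"delta_pos": [-0.5,0.08,4],"twist": -30},
    {"claw": 4,"delta_pos": [-0.5,0.08,6],"twist": -37},
    {"claw": 4,"delta_pos": [-0.5,0.08,8],"twist": -37},
    {"claw": 4,"delta_pos": [-0.5,0.08,10.9],"twist": -37},
    {"claw": 4,"delta_pos": [-0.5,0.08,10.9],"twist": -37},
    {"claw": 1.5,"delta_pos": [-0.5,0.08,10.9],"twist": -37},
    {"claw": 1.5,"delta_pos": [-0.5,0.08,10.9],"twist": -37},
    {"claw": 1.5,"delta_pos": [-0.5,0.08,10.9],"twist": -37},
    {"claw": 1.5,"delta_pos": [-0.5,0.08,10.9],"twist": -37}
  ]
}}

```text
clock: 41.82
tcp_pos: [0.4858, -0.3605, 0.0593]
orientation: [-0.0, 0.44, 0.898, -0.001]
wrist_force: [-5.7, -2.3, 0.4]
finger_gap: 0.0183
```

Request:
{"method": "play_rows", "body": {
  "moves": [
    {"claw": 1.5,"delta_pos": [0,0,0],"twist": 8},
    {"claw": 1.5,"delta_pos": [0,0,0],"twist": 16},
    {"claw": 1.5,"delta_pos": [0,0,0],"twist": 24},
    {"claw": 1.5,"delta_pos": [0,0,0],"twist": 32},
    {"claw": 1.5,"delta_pos": [0,0,0],"twist": 40},
    {"claw": 1.5,"delta_pos": [0,0,0],"twist": 48},
    {"claw": 1.5,"delta_pos": [0,0,0],"twist": 56},
    {"claw": 1.5,"delta_pos": [0,0,0],"twist": 64},
    {"claw": 1.5,"delta_pos": [0,0,0],"twist": 72},
    {"claw": 1.5,"delta_pos": [0,0,0],"twist": 79},
    {"claw": 1.5,"delta_pos": [0,0,0],"twist": 84},
    {"claw": 1.5,"delta_pos": [0,0,0],"twist": 84}
  ]
}}

```text
clock: 43.32
tcp_pos: [0.4867, -0.3602, 0.0594]
orientation: [0.001, 0.928, 0.374, 0.0]
wrist_force: [-2.2, -0.9, 1.7]
finger_gap: 0.0182
```

```bash
python3 -c "
from h import *
goto((.486,-.358,.057));s=get_state();print(s['wrist_force'],s['ft_torque'],s['finger_gap'])"
```

```text
tcp [ 0.4867 -0.3602  0.0594] yaw 43.9 t 43.325 q6 1.6059644195247127
(0.486, -0.358, 0.057) -> [ 0.1  -0.2   0.24]
[-2.2195905  -0.88284344  1.74119709] [-0.09814616  0.47321242  0.15570898] 0.018193252590988345
```

Request:
{"method": "play_rows", "body": {
  "moves": [
    {"claw": 1.5,"delta_pos": [0,0,0],"twist": 4},
    {"claw": 1.5,"delta_pos": [0,0,0],"twist": 7},
    {"claw": 1.5,"delta_pos": [0,0,0],"twist": 7}
  ]
}}

```text
clock: 43.7
tcp_pos: [0.4879, -0.3598, 0.0594]
orientation: [0.001, 0.948, 0.317, 0.001]
wrist_force: [2.1, 1.9, 1.7]
finger_gap: 0.0183
```

Request:
{"method": "play_rows", "body": {
  "moves": [
    {"claw": 4,"delta_pos": [0,0,0],"twist": 0},
    {"claw": 4,"delta_pos": [0,0,0],"twist": 0},
    {"claw": 4,"delta_pos": [0,0,0],"twist": 0},
    {"claw": 4,"delta_pos": [0,0,-5],"twist": 0},
    {"claw": 4,"delta_pos": [0,0,-11],"twist": -20},
    {"claw": 4,"delta_pos": [0,0,-13],"twist": -54},
    {"claw": 4,"delta_pos": [0,0,-13],"twist": -54},
    {"claw": 4,"delta_pos": [0,0,-13],"twist": -54},
    {"claw": 4,"delta_pos": [0,0,-13],"twist": -54},
    {"claw": 4,"delta_pos": [0,0,-13],"twist": -54}
  ]
}}

```text
clock: 44.95
tcp_pos: [0.4863, -0.3597, 0.1881]
orientation: [-0.0, 0.703, 0.712, -0.0]
wrist_force: [0.2, 0.0, 0.1]
finger_gap: 0.0402
```

```bash
python3 - <<'E'
from h import *
goto((.486,-.358,.057))
ci,im=look('w12.png',(('wheel1_hub',.04),))
t=save('top','top12.png');tc=imaging.camera_info('top')
for q,z in (('wheel1_hub',.04),('gate_knob',.06)):
  for d in spotter.spot_in('top',q): e=d['extent'];print(q,np.round(e),round(d['conf'],2),at_z(tc,(e[0]+e[2])/2,(e[1]+e[3])/2,z))
a=cv2.resize(im[:280,180:340],(480,600)if 0 else (343,600),interpolation=2)
b=cv2.resize(t[185:245,225:365],(456,195),interpolation=2)
cv2.imwrite('pics/c12.png',np.hstack([a,cv2.copyMakeBorder(b,0,405,0,0,cv2.BORDER_CONSTANT)])[:,:,::-1])
E
```

```text
tcp [ 0.4863 -0.3597  0.1881] yaw 90.7 t 44.95 q6 0.788351727516829
(0.486, -0.358, 0.057) -> [ 0.17 -0.03 13.11]
wheel1_hub [230.   6. 286. 108.] 0.62 [ 0.4854 -0.2537  0.04  ]
wheel1_hub [270. 200. 299. 220.] 0.77 [ 0.48380623 -0.25481882  0.04      ]
gate_knob [246. 214. 249. 227.] 0.6 [ 0.44995503 -0.13686434  0.06      ]
```

View pics/c12.png

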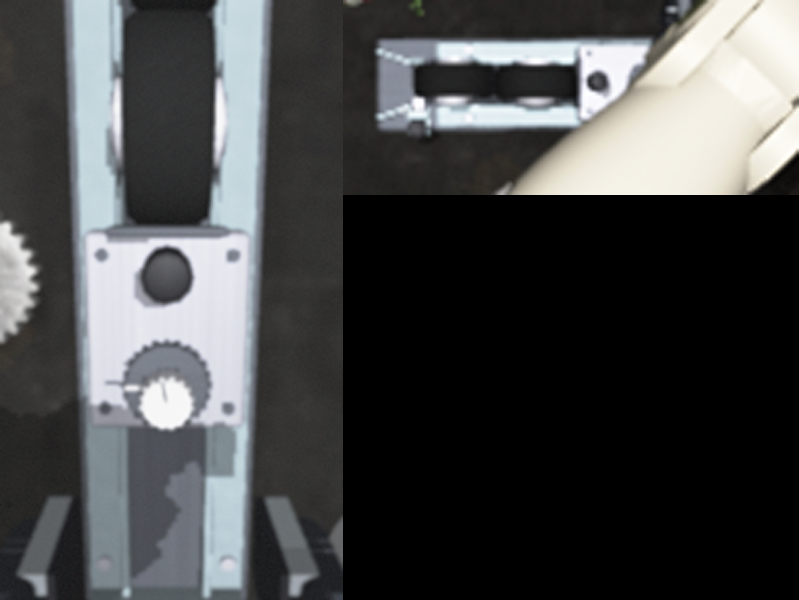

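Request:
{"method": "play_rows", "body": {
  "moves": [
    {"claw": 4,"delta_pos": [6,-1,-2],"twist": 0},
    {"claw": 4,"delta_pos": [12,-2,-2],"twist": 0},
    {"claw": 4,"delta_pos": [20,-2.6,-2],"twist": 0},
    {"claw": 4,"delta_pos": [20,-2.6,-2],"twist": 0},
    {"claw": 4,"delta_pos": [20,-2.6,-2],"twist": 0},
    {"claw": 4,"delta_pos": [20,-2.6,-2],"twist": 0}
  ]
}}

```text
clock: 45.95
tcp_pos: [0.4582, -0.1614, 0.2084]
orientation: [0.001, 0.702, 0.712, -0.0]
wrist_force: [-0.2, -0.8, 0.3]
finger_gap: 0.0403
```

```bash
python3 - <<'E'
from h import *
goto((.486,-.358,.057))
ci,im=look('w13.png')
for p in [(.4388,-.1402,.06),(.4835,-.175,.04),(.4848,-.255,.04),(.503,-.14,.014)]: print(proj(ci,p))
cv2.imwrite('pics/w13b.png',cv2.resize(im[90:290,170:350,::-1],None,fx=3,fy=3,interpolation=2))
E
```

```text
tcp [ 0.4582 -0.1614  0.2084] yaw 90.8 t 45.95 q6 1.0533496431365166
(0.486, -0.358, 0.057) -> [-19.68   2.5   15.15]
wheel1_hub [259. 222. 299. 293.] 0.9 [ 0.4836 -0.2599  0.04  ]
wheel1_hub [265. 324. 293. 343.] 0.48 [ 0.4863 -0.363   0.04  ]
wheel1_hub [248. 268. 310. 342.] 0.18 [ 0.4851 -0.3224  0.04  ]
gate_knob [230. 136. 300. 164.] 0.81 [ 0.4648 -0.1378  0.05  ]
gate_knob [263. 218. 297. 291.] 0.29 [ 0.4835 -0.2509  0.05  ]
[237.51405312 153.56299994]
[281.97757572 184.07132893]
[280.59701013 253.44237344]
[299.27699954 146.88851352]
```

View pics/w13b.png

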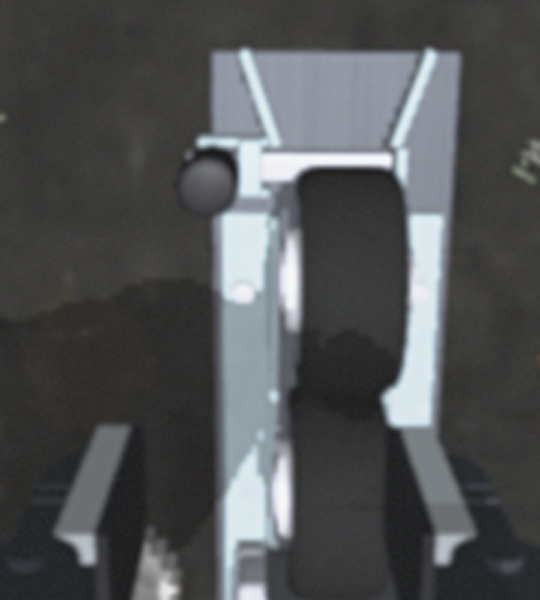

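```bash
python3 -c "
from h import *
print(env.hand_in())"
```

```text
the job is handed in; nothing more can be done
None
```

I handed the job in at about 46 s on the robot's clock; the hand-in gave no verdict. I worked through it in this order:

- **Loosening:** I turned the clamp knob about 78° anticlockwise. The pointer then lined up with the index mark, and the follower had not moved.
- **Loading:** I drew the follower back 30 mm and opened the gate. Two castor wheels were on the bench. I rolled both into the trough, held by their hub sleeves.
- **Closing up:** I pushed the gate shut until the force rose firmly (10 N with no further movement). I then slid the follower up until it pressed the wheels (about 10 N).
- **Tightening:** I turned the clamp knob about 90° clockwise until it stopped. The gripper came away freely.

The last pictures showed:
- The gate bar was across the mouth, with its knob within about 2–3 mm of where it should be when shut.
- Both wheels were upright and touching each other, and the follower face was against the rear one.
- The clamp pointer was about 80° round from its loose position, and the drag ring's mark was still on its index.
- The gear had not visibly moved. I went nowhere near the piston or the bottle, but did not check them again.

Two readings disagreed. The follower stopped 3–5 mm nearer the gate than I expected, which is within the measuring error. The network also missed a held wheel once, though the finger gap showed it was still gripped.

I had no direct reading of the joint angles. The tyre turns are worked out from how far each wheel rolled, more than 140 mm or 3.5 rad.

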